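# Spread the cockles for sorting and nest the measures

## Task

Hold the scoop low over the white sorting tray and shake the cockle shells out evenly, at least two in each of its three bays and none on top of another, then lay the empty scoop back on the desk. Stand the largest steel measure wholly on the round cork mat and nest the others in it in order of size, each sitting flat in the next larger one. Leave the two glass jars where they are.

Things in the scene. Friction and masses are not known exactly. Their poses are not given: they have to be found in the camera images.
- measure1: Largest of four graded steel measures: tapered cup, 92 mm across the rim, 79.2 across the foot, 48 tall, wall 3, floor 4 thick. Flat handle, 10 wide, 5 thick, on a riser at the rim, runs level along +x to 104 from the axis, underside 54 up; grip it at about 80. Origin: foot centre, z up. Nested handles clear each other by 2 and may point any way; fan them for finger room.
- measure2: Second of four graded steel measures (may be absent): tapered cup, 74 mm across the rim, 63.6 across the foot, 46 tall, wall 3, floor 4 thick. Flat handle, 10 wide, 5 thick, on a riser at the rim, runs level along +x to 95 from the axis, underside 57 up; grip it at about 71. Origin: foot centre, z up. Nested handles clear each other by 2 and may point any way; fan them for finger room.
- measure3: Third of four graded steel measures (may be absent): tapered cup, 57 mm across the rim, 49 across the foot, 44 tall, wall 3, floor 4 thick. Flat handle, 10 wide, 5 thick, on a riser at the rim, runs level along +x to 86.5 from the axis, underside 60 up; grip it at about 62.5. Origin: foot centre, z up. Nested handles clear each other by 2 and may point any way; fan them for finger room.
- measure4: Smallest of four graded steel measures (may be absent): tapered cup, 41 mm across the rim, 35.2 across the foot, 42 tall, wall 3, floor 4 thick. Flat handle, 10 wide, 5 thick, on a riser at the rim, runs level along +x to 78.5 from the axis, underside 63 up; grip it at about 54.5. Origin: foot centre, z up. Nested handles clear each other by 2 and may point any way; fan them for finger room.
- scoop: Steel scoop, about 160 g, holding the shells: floor 120 mm long (x -60 to 60), 50 wide, 3 thick, sides 28 high, front (+x) open, back wall 40 high. Black bar handle, 14 wide, 10 tall, runs from the back to x = -154, mid-height 34; grip near x = -95. Origin: centre of the underside, z up. Nose-down 25 to 40 degrees the shells slide out by themselves; from 15 degrees short jerks creep them out.
- scoop_lip (a point): Middle of the scoop's front lip, on the floor's upper face: 60 mm ahead (+x) of the scoop's origin and 3 mm above it.
- shell1: Closed cockle shell 1 (six to eight are present): a thick lens 18 mm across and 11 mm thick, 12 g. Origin: its centre; z is its thickness axis. Starts in the scoop.
- shell2: Closed cockle shell 2 (six to eight are present): a thick lens 18 mm across and 11 mm thick, 12 g. Origin: its centre; z is its thickness axis. Starts in the scoop.
- shell3: Closed cockle shell 3 (six to eight are present): a thick lens 18 mm across and 11 mm thick, 12 g. Origin: its centre; z is its thickness axis. Starts in the scoop.
- shell4: Closed cockle shell 4 (six to eight are present): a thick lens 18 mm across and 11 mm thick, 12 g. Origin: its centre; z is its thickness axis. Starts in the scoop.
- shell5: Closed cockle shell 5 (six to eight are present): a thick lens 18 mm across and 11 mm thick, 12 g. Origin: its centre; z is its thickness axis. Starts in the scoop.
- shell6: Closed cockle shell 6 (six to eight are present): a thick lens 18 mm across and 11 mm thick, 12 g. Origin: its centre; z is its thickness axis. Starts in the scoop.
- shell7: Closed cockle shell 7 (six to eight are present): a thick lens 18 mm across and 11 mm thick, 12 g. Origin: its centre; z is its thickness axis. Starts in the scoop.
- shell8: Closed cockle shell 8 (six to eight are present): a thick lens 18 mm across and 11 mm thick, 12 g. Origin: its centre; z is its thickness axis. Starts in the scoop.
- tray: White sorting tray, fixed: outside 160 mm (x) by 270 mm (y), rim 22 mm high, walls 4 mm, floor 4 mm thick. Two ridges along x, 4 mm wide and 9 mm above the floor, at y = -43.7 and +43.7 mm, part it into three bays side by side along y. Origin: centre of the underside.
- mat: Round cork mat, fixed: 140 mm across, 4 mm thick. Origin: centre of the underside.
- jar: Bystander: glass specimen jar, 68 mm across, 105 mm tall. Origin: centre of the underside.
- balm: Bystander: small green glass jar, 40 mm across, 42 mm tall. Origin: centre of the underside.
There are look-alikes about, which are no part of the job. Leave any purple look-alike of the scoop alone.

How it is judged (in metres and radians):
On the way:
1. the held scoop is tipped nose-down over the tray (more than 0.2 rad, its lip over the tray and less than 0.15 m above its underside) (angle between scoop's own z axis and vertical above 0.2 rad and contact force between the fingers and scoop above 0.5 N and z of scoop_lip in the frame of tray between 0.008 and 0.15 m and x of scoop_lip in the frame of tray between -0.085 and 0.085 m and y of scoop_lip in the frame of tray between -0.14 and 0.14 m), for 0.2 s.
At the end, for the whole second after the job is handed in: Shells at rest on the tray floor (centre under 18 mm up), two or more per bay; scoop level on the desk, off the tray; measure1 within 30 mm of the mat's centre; each other measure upright (0.1 rad) in the larger ones, within 3 mm of full depth and 8 mm of the next size's axis (16 or 22 past gaps) (x of shell1 in the frame of tray between -0.077 and 0.077 m and y of shell1 in the frame of tray between -0.132 and 0.132 m and z of shell1 in the frame of tray between 0 and 0.018 m and linear speed of each of shell1, shell2, shell3, shell4, shell5, shell6, shell7, shell8 below 0.03 m/s and x of shell2 in the frame of tray between -0.077 and 0.077 m and y of shell2 in the frame of tray between -0.132 and 0.132 m and z of shell2 in the frame of tray between 0 and 0.018 m and x of shell3 in the frame of tray between -0.077 and 0.077 m and y of shell3 in the frame of tray between -0.132 and 0.132 m and z of shell3 in the frame of tray between 0 and 0.018 m and x of shell4 in the frame of tray between -0.077 and 0.077 m and y of shell4 in the frame of tray between -0.132 and 0.132 m and z of shell4 in the frame of tray between 0 and 0.018 m and x of shell5 in the frame of tray between -0.077 and 0.077 m and y of shell5 in the frame of tray between -0.132 and 0.132 m and z of shell5 in the frame of tray between 0 and 0.018 m and x of shell6 in the frame of tray between -0.077 and 0.077 m and y of shell6 in the frame of tray between -0.132 and 0.132 m and z of shell6 in the frame of tray between 0 and 0.018 m and x of shell7 in the frame of tray between -0.077 and 0.077 m and y of shell7 in the frame of tray between -0.132 and 0.132 m and z of shell7 in the frame of tray between 0 and 0.018 m and x of shell8 in the frame of tray between -0.077 and 0.077 m and y of shell8 in the frame of tray between -0.132 and 0.132 m and z of shell8 in the frame of tray between 0 and 0.018 m and not (y of each of shell2, shell3, shell4, shell5, shell6, shell7, shell8 in the frame of tray above -0.0437 m) and not (y of each of shell1, shell3, shell4, shell5, shell6, shell7, shell8 in the frame of tray above -0.0437 m) and not (y of each of shell1, shell2, shell4, shell5, shell6, shell7, shell8 in the frame of tray above -0.0437 m) and not (y of each of shell1, shell2, shell3, shell5, shell6, shell7, shell8 in the frame of tray above -0.0437 m) and not (y of each of shell1, shell2, shell3, shell4, shell6, shell7, shell8 in the frame of tray above -0.0437 m) and not (y of each of shell1, shell2, shell3, shell4, shell5, shell7, shell8 in the frame of tray above -0.0437 m) and not (y of each of shell1, shell2, shell3, shell4, shell5, shell6, shell8 in the frame of tray above -0.0437 m) and not (y of each of shell1, shell2, shell3, shell4, shell5, shell6, shell7 in the frame of tray above -0.0437 m) and not ((y of shell2 in the frame of tray below -0.0437 m or y of shell2 in the frame of tray above 0.0437 m) and (y of shell3 in the frame of tray below -0.0437 m or y of shell3 in the frame of tray above 0.0437 m) and (y of shell4 in the frame of tray below -0.0437 m or y of shell4 in the frame of tray above 0.0437 m) and (y of shell5 in the frame of tray below -0.0437 m or y of shell5 in the frame of tray above 0.0437 m) and (y of shell6 in the frame of tray below -0.0437 m or y of shell6 in the frame of tray above 0.0437 m) and (y of shell7 in the frame of tray below -0.0437 m or y of shell7 in the frame of tray above 0.0437 m) and (y of shell8 in the frame of tray below -0.0437 m or y of shell8 in the frame of tray above 0.0437 m)) and not ((y of shell1 in the frame of tray below -0.0437 m or y of shell1 in the frame of tray above 0.0437 m) and (y of shell3 in the frame of tray below -0.0437 m or y of shell3 in the frame of tray above 0.0437 m) and (y of shell4 in the frame of tray below -0.0437 m or y of shell4 in the frame of tray above 0.0437 m) and (y of shell5 in the frame of tray below -0.0437 m or y of shell5 in the frame of tray above 0.0437 m) and (y of shell6 in the frame of tray below -0.0437 m or y of shell6 in the frame of tray above 0.0437 m) and (y of shell7 in the frame of tray below -0.0437 m or y of shell7 in the frame of tray above 0.0437 m) and (y of shell8 in the frame of tray below -0.0437 m or y of shell8 in the frame of tray above 0.0437 m)) and not ((y of shell1 in the frame of tray below -0.0437 m or y of shell1 in the frame of tray above 0.0437 m) and (y of shell2 in the frame of tray below -0.0437 m or y of shell2 in the frame of tray above 0.0437 m) and (y of shell4 in the frame of tray below -0.0437 m or y of shell4 in the frame of tray above 0.0437 m) and (y of shell5 in the frame of tray below -0.0437 m or y of shell5 in the frame of tray above 0.0437 m) and (y of shell6 in the frame of tray below -0.0437 m or y of shell6 in the frame of tray above 0.0437 m) and (y of shell7 in the frame of tray below -0.0437 m or y of shell7 in the frame of tray above 0.0437 m) and (y of shell8 in the frame of tray below -0.0437 m or y of shell8 in the frame of tray above 0.0437 m)) and not ((y of shell1 in the frame of tray below -0.0437 m or y of shell1 in the frame of tray above 0.0437 m) and (y of shell2 in the frame of tray below -0.0437 m or y of shell2 in the frame of tray above 0.0437 m) and (y of shell3 in the frame of tray below -0.0437 m or y of shell3 in the frame of tray above 0.0437 m) and (y of shell5 in the frame of tray below -0.0437 m or y of shell5 in the frame of tray above 0.0437 m) and (y of shell6 in the frame of tray below -0.0437 m or y of shell6 in the frame of tray above 0.0437 m) and (y of shell7 in the frame of tray below -0.0437 m or y of shell7 in the frame of tray above 0.0437 m) and (y of shell8 in the frame of tray below -0.0437 m or y of shell8 in the frame of tray above 0.0437 m)) and not ((y of shell1 in the frame of tray below -0.0437 m or y of shell1 in the frame of tray above 0.0437 m) and (y of shell2 in the frame of tray below -0.0437 m or y of shell2 in the frame of tray above 0.0437 m) and (y of shell3 in the frame of tray below -0.0437 m or y of shell3 in the frame of tray above 0.0437 m) and (y of shell4 in the frame of tray below -0.0437 m or y of shell4 in the frame of tray above 0.0437 m) and (y of shell6 in the frame of tray below -0.0437 m or y of shell6 in the frame of tray above 0.0437 m) and (y of shell7 in the frame of tray below -0.0437 m or y of shell7 in the frame of tray above 0.0437 m) and (y of shell8 in the frame of tray below -0.0437 m or y of shell8 in the frame of tray above 0.0437 m)) and not ((y of shell1 in the frame of tray below -0.0437 m or y of shell1 in the frame of tray above 0.0437 m) and (y of shell2 in the frame of tray below -0.0437 m or y of shell2 in the frame of tray above 0.0437 m) and (y of shell3 in the frame of tray below -0.0437 m or y of shell3 in the frame of tray above 0.0437 m) and (y of shell4 in the frame of tray below -0.0437 m or y of shell4 in the frame of tray above 0.0437 m) and (y of shell5 in the frame of tray below -0.0437 m or y of shell5 in the frame of tray above 0.0437 m) and (y of shell7 in the frame of tray below -0.0437 m or y of shell7 in the frame of tray above 0.0437 m) and (y of shell8 in the frame of tray below -0.0437 m or y of shell8 in the frame of tray above 0.0437 m)) and not ((y of shell1 in the frame of tray below -0.0437 m or y of shell1 in the frame of tray above 0.0437 m) and (y of shell2 in the frame of tray below -0.0437 m or y of shell2 in the frame of tray above 0.0437 m) and (y of shell3 in the frame of tray below -0.0437 m or y of shell3 in the frame of tray above 0.0437 m) and (y of shell4 in the frame of tray below -0.0437 m or y of shell4 in the frame of tray above 0.0437 m) and (y of shell5 in the frame of tray below -0.0437 m or y of shell5 in the frame of tray above 0.0437 m) and (y of shell6 in the frame of tray below -0.0437 m or y of shell6 in the frame of tray above 0.0437 m) and (y of shell8 in the frame of tray below -0.0437 m or y of shell8 in the frame of tray above 0.0437 m)) and not ((y of shell1 in the frame of tray below -0.0437 m or y of shell1 in the frame of tray above 0.0437 m) and (y of shell2 in the frame of tray below -0.0437 m or y of shell2 in the frame of tray above 0.0437 m) and (y of shell3 in the frame of tray below -0.0437 m or y of shell3 in the frame of tray above 0.0437 m) and (y of shell4 in the frame of tray below -0.0437 m or y of shell4 in the frame of tray above 0.0437 m) and (y of shell5 in the frame of tray below -0.0437 m or y of shell5 in the frame of tray above 0.0437 m) and (y of shell6 in the frame of tray below -0.0437 m or y of shell6 in the frame of tray above 0.0437 m) and (y of shell7 in the frame of tray below -0.0437 m or y of shell7 in the frame of tray above 0.0437 m)) and not (y of each of shell2, shell3, shell4, shell5, shell6, shell7, shell8 in the frame of tray below 0.0437 m) and not (y of each of shell1, shell3, shell4, shell5, shell6, shell7, shell8 in the frame of tray below 0.0437 m) and not (y of each of shell1, shell2, shell4, shell5, shell6, shell7, shell8 in the frame of tray below 0.0437 m) and not (y of each of shell1, shell2, shell3, shell5, shell6, shell7, shell8 in the frame of tray below 0.0437 m) and not (y of each of shell1, shell2, shell3, shell4, shell6, shell7, shell8 in the frame of tray below 0.0437 m) and not (y of each of shell1, shell2, shell3, shell4, shell5, shell7, shell8 in the frame of tray below 0.0437 m) and not (y of each of shell1, shell2, shell3, shell4, shell5, shell6, shell8 in the frame of tray below 0.0437 m) and not (y of each of shell1, shell2, shell3, shell4, shell5, shell6, shell7 in the frame of tray below 0.0437 m) and horizontal distance between measure1 and mat below 0.03 m and z of measure1 in the frame of mat between 0.002 and 0.007 m and angle between each of measure1, measure2, measure3, measure4, scoop's own z axis and vertical below 0.1 rad and linear speed of each of measure1, measure2, measure3, measure4, scoop below 0.02 m/s and horizontal distance between measure2 and measure1 below 0.008 m and z of measure2 in the frame of measure1 between 0.002 and 0.007 m and horizontal distance between measure3 and measure1 below 0.016 m and z of measure3 in the frame of measure1 between 0.002 and 0.011 m and horizontal distance between measure3 and measure2 below 0.008 m and z of measure3 in the frame of measure2 between 0.002 and 0.007 m and horizontal distance between measure4 and measure1 below 0.022 m and z of measure4 in the frame of measure1 between 0.002 and 0.015 m and horizontal distance between measure4 and measure2 below 0.016 m and z of measure4 in the frame of measure2 between 0.002 and 0.011 m and horizontal distance between measure4 and measure3 below 0.008 m and z of measure4 in the frame of measure3 between 0.002 and 0.007 m and height (world z) of scoop below 0.008 m and (x of scoop in the frame of tray above 0.11 m or x of scoop in the frame of tray below -0.11 m or y of scoop in the frame of tray above 0.165 m or y of scoop in the frame of tray below -0.165 m)); the robot touches nothing.
It fails at once if a bystander jar is moved by more than 30 mm (distance of any of jar, balm from where it was at the start of the episode above 0.03 m).
Of shell1, shell2, shell3, shell4, shell5, shell6, shell7, shell8 only 6 to 8 are there at a start; the rules pass over those that are not, and their reading is None.
Of measure2, measure3, measure4 only 2 to 3 are there at a start; the rules pass over those that are not, and their reading is None.
At some moment in a run one of measure1, measure2, measure3, measure4 may be knocked a few centimetres aside while the robot is not near it.
It also fails if it takes over 210 s, if anything falls off the work surface, if the arm or the gripper's body presses on something with over 40 N, if the wrist force passes 120 N, or if a joint passes its speed limit or range.

## Robot

A 7-joint arm with a two-finger parallel gripper is mounted at the origin on the work surface. World frame = base frame: x ahead of the robot, y to its left, z up, the work surface at z = 0. Lengths are in m, angles in degrees, forces in N, time in s.
With the tool pointing down it reaches from about 0.375 to 0.925 m from the base axis. Payload 3.1 kg.
Tool frame: the origin (TCP) lies midway between the tips of the shut fingers; the grasp point (between the pads) lies 19 mm behind it; z points along the fingers, y is the line along which they close (so a half turn about z gives the same grasp; the last joint's range is limited). The gripper opens to 85 mm and grips with 20 to 120 N. Pads are 22 mm wide; open, the fingers measure 114 mm over their backs; the gripper's body (76 mm by 85 mm) begins 54 mm behind the grasp point. The pads swing forward as they close: fully open they stand 13 mm farther back than shut.
Start: joints at [-76.536, 21.939, 2.515, 91.553, -1.026, 66.532, -2.859], TCP at [0.212, 0.614, 0.231] pointing down, gripper open.
Joint ranges: [-149.38, 149.38], [-23.57, 123.04], [-84.95, 90], [0, 143.3], [-89.99, 269.99], [3.08, 112.72], [-163.45, 163.45]. Speed limits (degrees/s): [159.86, 159.86, 180, 180, 180, 180, 180].

## Interface

Orientations are given as [roll, pitch, yaw] about the fixed x, y, z axes, in that order (R = Rz(yaw) Ry(pitch) Rx(roll)).
In Python, from station import arm gives the robot as it stands.
- The arm moves only by the tool arm_command, never from a script. Its arguments are lists of equal length, an entry for each row: "dp": the shift along the tool's x, y, z in m, a list of three; "twist": the turn about the tool's z in rad; "jaw": the opening, from 0 (shut) to 1 (fully open). A call has 1 to 5 rows; each row is the pose to reach, as a shift and turn from the pose commanded when the call began, along the tool's axes at that moment; what a row does not reach only later rows make up. A row lasts 1/10 s, in which the tool goes at most 50 mm and 8.59 degrees, less where a joint would pass 70% of its speed; a pose out of reach is approached as far as the arm can. A call with a gripper value outside its range is refused whole. The fingers move at their own pace and stop on an object; "grip_force" is the grip in N (left out, the last holds). Time passes only in rows, so rows that repeat a pose let the fingers close. It gives the time, the measured TCP pose, the force, the opening and the grip force at its end, in the units of the state.
- arm.state(): the state, without advancing time (a new reading comes with each control period).
- arm.get_image(name): name is "side" or "top" or "wrist"; returns a dict with "img" (400x640x3 uint8, red, green, blue), "range_z" (400x640 float32, m along the optical axis (not along the pixel's ray), 0 where there is no reading), "camera_matrix" (3x3 intrinsics, pixels), "extrinsics" (4x4, takes a point from camera to world coordinates). Camera axes: x right, y up, looking along -z (the intrinsics and any distortion apply to the point x, -y, -z); pixel columns grow to the right and rows downward; lengths in m; the calibration is good to about 2 mm. A picture is of the moment at which its call begins.
- arm.job_done(): hands the job in; it is judged then, once.
The state is a dict: "time_s": time; "qpos": joint angles; "joint_vel": joint speeds; "tau": joint torques, N m; "ee_pos": TCP position; "eef_rot": TCP orientation; "ft_force": force on the tool from outside, world axes, zero at the start; "torque": the same for the moment, N m; "width": finger opening in m; "gripper_force": force on a finger pad.
Only numpy, scipy, OpenCV 4.12 (cv2) and the standard library are available. Lean on these libraries where they do the work, as an engineer would, in place of code of your own. Each camera call takes 0.05 s, during which the arm holds its last target. There are 200 camera calls.

## Working session

There is one attempt and no reset: what is moved stays moved. The work goes in short steps, Python scripts to look and compute and a tool call to move; the robot and the scene stay as the last step left them, time stands still between calls to the robot, and variables do not carry over. Pictures are saved under pics/ and viewed, at most 14 in all, crops included, and the job is handed in when it is done.

Besides the shell and the picture viewer there is one more tool, called after "Request:" by a JSON object that holds its "op" and its "data". arm_command: Moves the arm, as the interface text tells. Its arguments: {"type":"object","properties":{"dp":{"type":"array","items":{"type":"array","items":{"type":"number"}}},"twist":{"type":"array","items":{"type":"number"}},"jaw":{"type":"array","items":{"type":"number"}},"grip_force":{"type":"number"}},"required":["dp","twist","jaw"]}

```bash
mkdir -p pics; ls; cat > h.py <<'E'
import numpy as np, cv2
from station import arm
def save(d,n,crop=None,s=1):
    im=d["img"][...,::-1]
    if crop: im=im[crop[1]:crop[3],crop[0]:crop[2]]
    im=cv2.resize(im,None,fx=s,fy=s,interpolation=cv2.INTER_CUBIC); cv2.imwrite("pics/"+n,im)
def cloud(d):
    z=d["range_z"];K=d["camera_matrix"];T=d["extrinsics"]
    v,u=np.mgrid[:z.shape[0],:z.shape[1]]
    P=np.stack([(u-K[0,2])/K[0,0]*z,-(v-K[1,2])/K[1,1]*z,-z],-1)@T[:3,:3].T+T[:3,3]
    P[z==0]=np.nan
    return P
def proj(d,p):
    K=d["camera_matrix"];T=d["extrinsics"]
    c=(np.asarray(p)-T[:3,3])@T[:3,:3]
    return K[0,0]*c[...,0]/-c[...,2]+K[0,2],K[1,1]*-c[...,1]/-c[...,2]+K[1,2]
def grab(n):
    d=arm.get_image(n); np.savez("%s.npz"%n,**d); return d
def load(n): return dict(np.load("%s.npz"%n))
E
python3 - <<'E'
from h import *
print(arm.state())
for n in("top","side","wrist"):
    d=grab(n); save(d,n+"0.png"); print(n,d["camera_matrix"],d["extrinsics"],list(d))
E
```

```text
pics
{'time_s': 0.0, 'qpos': array([-76.53533794,  21.99373456,   2.51070197,  91.65020324,
        -1.0259604 ,  66.53045943,  -2.8581914 ]), 'joint_vel': array([-0.07510225, -0.04278619, -0.0131794 , -0.09102009,  0.0242013 ,
        0.01374442, -0.11718685]), 'tau': array([-5.41600875e-04, -4.33457744e+01,  1.02438860e+00, -2.49513048e+01,
        1.06839483e-02,  1.13300691e-02, -1.60755462e-05]), 'ee_pos': array([0.21203668, 0.61343923, 0.22985774]), 'eef_rot': array([-1.79848267e+02,  7.59782615e-03,  1.60937831e+02]), 'ft_force': array([-0.03107406, -0.40798441, -0.36867726]), 'torque': array([ 0.01756846, -0.01056413,  0.02640616]), 'gripper_force': 0.0, 'width': 0.0853834105987358}
top [[382.81476689   0.         324.47092998]
 [  0.         382.81476689 191.64696129]
 [  0.           0.           1.        ]] [[ 0.01099463  0.98232024 -0.18688514  0.37596725]
 [-0.99981878  0.01370431  0.01321337 -0.05168132]
 [ 0.0155409   0.186706    0.9822929   0.89402973]
 [ 0.          0.          0.          1.        ]] ['img', 'range_z', 'camera_matrix', 'extrinsics']
side [[361.16003338   0.         317.00850485]
 [  0.         361.16003338 198.76921853]
 [  0.           0.           1.        ]] [[ 0.97476998  0.09888402 -0.20011356  0.34548937]
 [-0.22297034  0.47304617 -0.85235647 -0.94561519]
 [ 0.01037852  0.87547089  0.4831594   0.55766793]
 [ 0.          0.          0.          1.        ]] ['img', 'range_z', 'camera_matrix', 'extrinsics']
wrist [[289.4099955    0.         321.68677755]
 [  0.         289.4099955  198.72397472]
 [  0.           0.           1.        ]] [[ 0.32669619 -0.903792   -0.27645909  0.14055643]
 [ 0.9451261   0.31163232  0.09809156  0.63838512]
 [-0.00250078 -0.29333484  0.95600649  0.37283461]
 [ 0.          0.          0.          1.        ]] ['img', 'range_z', 'camera_matrix', 'extrinsics']
```

View pics/top0.png

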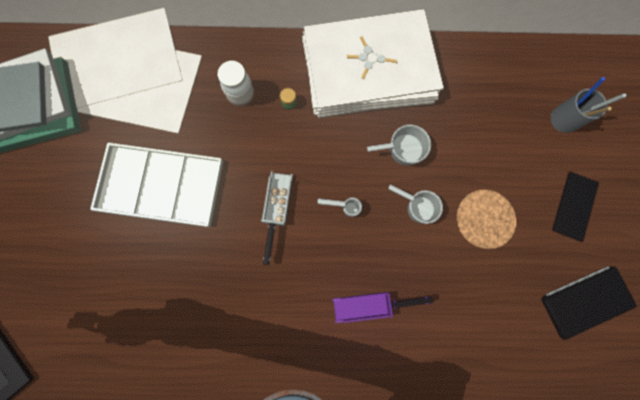

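View pics/side0.png

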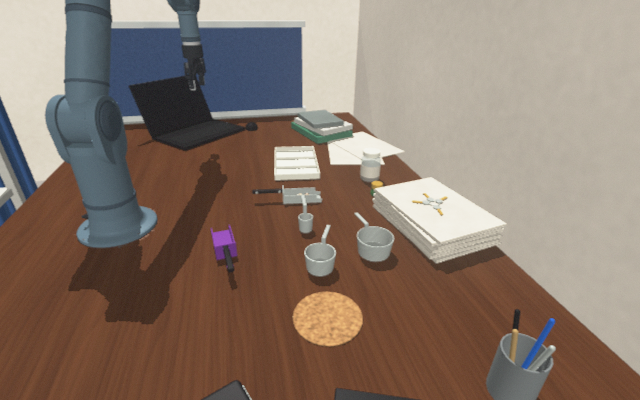

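The top view shows the tray at (157,185), the steel scoop with shells at (277,200), the measures at (410,145), (425,207) and (352,207), and the mat at (487,219). The jars are at (235,82) and (288,98), and the purple look-alike scoop is at (365,307). The side view agrees. There are two scoop candidates, and the steel one holding shells at (277,200) is the one meant. I'll measure now and make an enlarged crop.

```bash
python3 - <<'E'
from h import *
from scipy.optimize import least_squares
d=load("top");P=cloud(d);s=load("side");S=cloud(s)
cv2.imwrite("pics/crop1.png",cv2.resize(d["img"][110:280,230:450,::-1],None,fx=3.5,fy=3.5,interpolation=cv2.INTER_CUBIC))
def box(P,x0,y0,x1,y1,z0,z1):
    return P[(P[...,0]>x0)&(P[...,0]<x1)&(P[...,1]>y0)&(P[...,1]<y1)&(P[...,2]>z0)&(P[...,2]<z1)]
def win(u0,v0,u1,v1): return P[v0:v1,u0:u1].reshape(-1,3)
print("desk z",np.nanmedian(win(200,250,250,300)[:,2]),np.nanmedian(win(460,260,500,290)[:,2]))
for nm,c in dict(m1=(365,118,435,170),m2=(385,180,446,226),m3=(312,192,365,220),mat=(450,185,522,255),tray=(85,138,228,232),scoop=(258,165,298,268),jar=(215,58,256,106),balm=(277,86,300,112),purp=(330,285,440,325)).items():
    w=win(*c);w=w[np.isfinite(w[:,0])]
    q=w[w[:,2]>(0.003 if nm=="mat" else .008)]
    # all side points in same xy region
    lo,hi=q[:,:2].min(0),q[:,:2].max(0)
    sq=box(S,lo[0],lo[1],hi[0],hi[1],.002,.2)
    r=cv2.minAreaRect(q[:,:2].astype(np.float32)*1000)
    print(nm,len(q),"rect",np.round(r[0],1),np.round(r[1],1),round(r[2],1),"ztop",np.percentile(q[:,2],[5,50,95,99]).round(4),"side",len(sq),np.percentile(sq[:,2],[50,95,99]).round(4) if len(sq) else "")
E
```

```text
desk z -0.000582229653569466 -0.0009634376200154948
m1 716 rect [ 640.7 -240.6] [ 90.4 140.8] 33.6 ztop [0.0121 0.0392 0.0587 0.0598] side 1166 [0.0291 0.0538 0.0601]
m2 540 rect [ 510.1 -264.6] [124.1  71.4] 83.3 ztop [0.0121 0.0414 0.0615 0.0633] side 923 [0.0294 0.0616 0.0632]
m3 262 rect [502.4 -98.1] [39.3 96.1] 6.3 ztop [0.0159 0.0434 0.0684 0.0692] side 314 [0.0328 0.0687 0.0701]
mat 1302 rect [ 478.9 -450.1] [154.2 152.3] 87.4 ztop [0.0031 0.004  0.0061 0.007 ] side 3007 [0.0043 0.0059 0.0066]
tray 1473 rect [556.8 326.2] [272.1 160.6] 82.7 ztop [0.0092 0.0182 0.0233 0.0246] side 1433 [0.0065 0.0227 0.0242]
scoop 821 rect [482.5  51.8] [ 50.4 216.2] 83.2 ztop [0.01   0.0264 0.0397 0.0414] side 669 [0.0191 0.0397 0.0412]
jar 1126 rect [789.5 146.6] [63.7 63.2] 84.8 ztop [0.0211 0.0952 0.1059 0.1069] side 577 [0.0648 0.1067 0.1076]
balm 270 rect [770.8  26.7] [37.  37.8] 68.5 ztop [0.0106 0.0399 0.0433 0.0444] side 97 [0.0403 0.0448 0.045 ]
purp 629 rect [ 290.8 -194.2] [ 50.4 213.7] 7.4 ztop [0.012  0.0348 0.0401 0.0418] side 667 [0.0206 0.0401 0.041 ]
```

View pics/crop1.png

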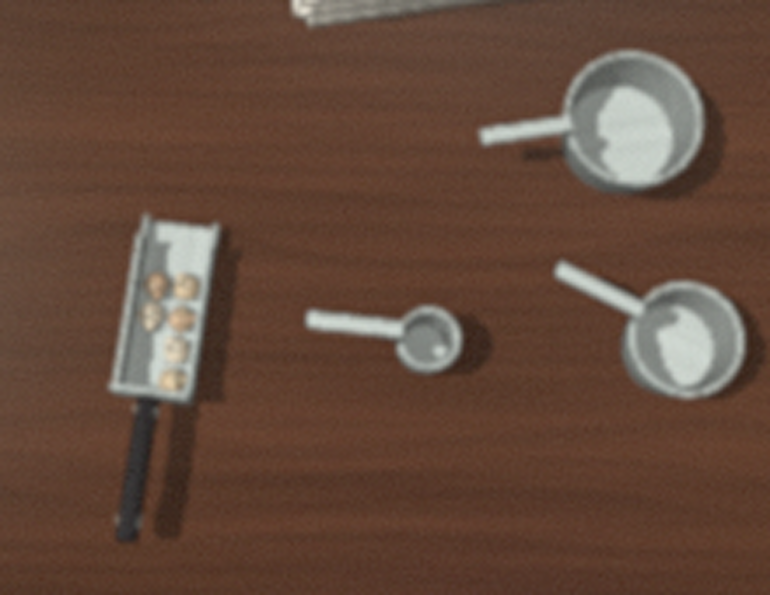

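The crop confirms the steel scoop holds six shells, possibly with one hidden by the left wall. Rim sizes (92, 74 and 41 mm) and handle heights (59, 62 and 68 mm) identify the measures as measure1, measure2 and measure4. I'll check the scoop handle line and work out the first move.

```bash
cat >> h.py <<'E'
def plan(p,yaw=None,st=None):
    "total shift/twist in tool axes now to bring TCP to p (m), tool-x heading yaw (deg, mod 180)"
    st=st or arm.state(); c=st["ee_pos"]; ph=st["eef_rot"][2]; f=np.radians(ph)
    dx,dy,dz=np.asarray(p)-c
    tw=0 if yaw is None else ((yaw-ph+90)%180-90)
    print("TCP",c.round(4),"yaw",round(ph,2),"q",st["qpos"].round(0),"t",round(st["time_s"],1),"F",st["ft_force"].round(1),"w",round(st["width"],4),"gf",round(st["gripper_force"],1))
    print("-> dp",np.round([np.cos(f)*dx+np.sin(f)*dy,np.sin(f)*dx-np.cos(f)*dy,-dz],4),"twist",round(-np.radians(tw),3),"final yaw",round(ph+tw,1))
E
python3 - <<'E'
from h import *
for n in("top","side"):
    d=load(n);P=cloud(d);g=d["img"].max(-1)
    o=np.array([.5292,.0462]);a=np.radians(-6.8);R=np.array([[np.cos(a),np.sin(a)],[-np.sin(a),np.cos(a)]])
    L=(P[...,:2]-o)@R.T; m=(L[...,0]>-.16)&(L[...,0]<-.07)&(abs(L[...,1])<.03)&(P[...,2]>.03)&(P[...,2]<.05)
    q=L[m];print(n,m.sum(),"x",q[:,0].min(),q[:,0].max(),"y med",np.median(q[:,1]),np.polyfit(q[:,0],q[:,1],1),"z",np.median(P[m][:,2]))
    m=(abs(L[...,0])<.07)&(abs(L[...,1])<.035)&(P[...,2]>.022)&(P[...,2]<.05);q=L[m];print(" bowl",q.min(0),q.max(0))
plan([.435,.0575,.13],173.2)
E
```

```text
top 260 x -0.15515195673184265 -0.07029871761676797 y med -0.0002047748633001569 [ 0.00124645 -0.00012818] z 0.037751004268549715
 bowl [-0.06983738 -0.0251488 ] [0.04392866 0.02524257]
side 112 x -0.1519700890625022 -0.07131575052946078 y med -0.004095193380865067 [-0.01585527 -0.00471199] z 0.037774028809819504
 bowl [-0.06870959 -0.02857172] [0.04393181 0.02810386]
TCP [0.2121 0.6136 0.2302] yaw 160.94 q [-77.  22.   3.  92.  -1.  67.  -3.] t 0.1 F [ 0.6 -0.   0.5] w 0.0854 gf 0.0
-> dp [-0.3923 -0.4528  0.1002] twist -0.214 final yaw 173.2
```

Request:
{"op": "arm_command", "data": {"dp": [[-0.13,-0.15,0.0],[-0.13,-0.15,0.0],[-0.13,-0.15,0.0],[-0.13,-0.15,0.0],[-0.13,-0.15,0.0]], "twist": [0,0,0,0,0], "jaw": [0.6,0.6,0.6,0.6,0.6]}}

```text
time_s: 0.65
ee_pos: [0.2906, 0.4216, 0.2302]
eef_rot: [-179.7, 0.1, 160.3]
ft_force: [0.9, 0.8, 0.7]
width: 0.0516
gripper_force: 0.0
```

Request:
{"op": "arm_command", "data": {"dp": [[-0.13,-0.15,0.0],[-0.13,-0.15,0.0],[-0.13,-0.15,0.0],[-0.13,-0.15,0.0],[-0.13,-0.15,0.0]], "twist": [0,0,0,0,0], "jaw": [0.6,0.6,0.6,0.6,0.6]}}

```text
time_s: 1.15
ee_pos: [0.3626, 0.239, 0.231]
eef_rot: [-179.9, 0.0, 160.3]
ft_force: [-1.3, 0.2, -1.3]
width: 0.0513
gripper_force: 0.0
```

Request:
{"op": "arm_command", "data": {"dp": [[-0.132,-0.153,0.1],[-0.132,-0.153,0.1],[-0.132,-0.153,0.1],[-0.132,-0.153,0.1],[-0.132,-0.153,0.1]], "twist": [-0.214,-0.214,-0.214,-0.214,-0.214], "jaw": [0.6,0.6,0.6,0.6,0.6]}}

```text
time_s: 1.65
ee_pos: [0.4349, 0.0554, 0.1301]
eef_rot: [-179.9, -0.0, 173.0]
ft_force: [0.0, 0.4, -0.4]
width: 0.0513
gripper_force: 0.0
```

```bash
python3 - <<'E'
from h import *
d=grab("wrist");save(d,"w1.png")
plan([.435,.0575,.018],173.2)
P=cloud(d);o=np.array([.5292,.0462]);a=np.radians(-6.8);R=np.array([[np.cos(a),np.sin(a)],[-np.sin(a),np.cos(a)]])
L=(P[...,:2]-o)@R.T; m=(L[...,0]>-.14)&(L[...,0]<-.075)&(abs(L[...,1])<.02)&(P[...,2]>.03)&(P[...,2]<.05)
q=L[m];print(m.sum(),q.min(0),q.max(0),np.median(q,0),np.polyfit(q[:,0],q[:,1],1),np.median(P[m][:,2]))
E
```

```text
TCP [0.435  0.051  0.1287] yaw 172.75 q [-41.   7.  30. 126.  -4.  48.  75.] t 1.7 F [ 0.5 -2.2  0.3] w 0.0516 gf 0.0
-> dp [0.0008 0.0065 0.1107] twist -0.008 final yaw 173.2
1234 [-0.1398797  -0.00666947] [-0.07501204  0.00740884] [-0.10983912  0.00058604] [-0.00859604 -0.00057385] 0.03885826270955689
```

View pics/w1.png

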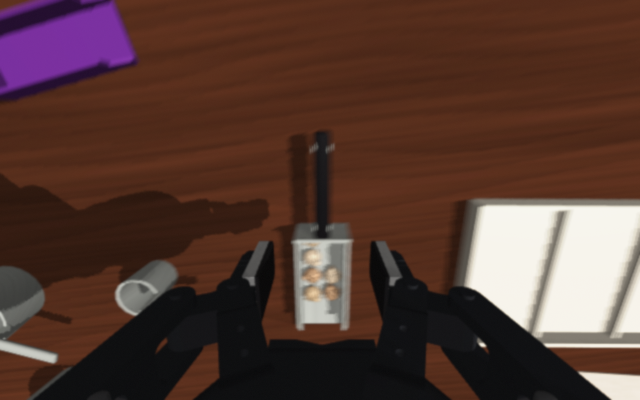

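The wrist view shows the scoop handle running up from (322,240), centred between the fingers, with five or six shells in the bowl at x≈312–331, y≈258–293. I'll descend partway and correct.

Request:
{"op": "arm_command", "data": {"dp": [[0.001,0.004,0.04],[0.001,0.004,0.06],[0.001,0.004,0.06],[0.001,0.004,0.06]], "twist": [-0.008,-0.008,-0.008,-0.008], "jaw": [0.5,0.5,0.5,0.5]}}

```text
time_s: 2.1
ee_pos: [0.4344, 0.0628, 0.0714]
eef_rot: [-180.0, -0.0, 173.7]
ft_force: [-0.0, 0.3, 1.0]
width: 0.043
gripper_force: 0.0
```

```bash
python3 - <<'E'
from h import *
plan([.435,.058,.017],173.2)
E
```

```text
TCP [0.4344 0.0628 0.0714] yaw 173.71 q [-40.  14.  29. 128. -10.  41.  79.] t 2.1 F [-0.   0.3  1. ] w 0.043 gf 0.0
-> dp [-0.0011 -0.0047  0.0544] twist 0.009 final yaw 173.2
```

Request:
{"op": "arm_command", "data": {"dp": [[-0.001,-0.005,0.03],[-0.001,-0.005,0.054],[-0.001,-0.005,0.054],[-0.001,-0.005,0.054],[-0.001,-0.005,0.054]], "twist": [0.009,0.009,0.009,0.009,0.009], "jaw": [0.5,0.5,0.5,0.5,0.5]}}

```text
time_s: 2.6
ee_pos: [0.4366, 0.0579, 0.019]
eef_rot: [179.9, 0.2, 173.2]
ft_force: [-0.3, 0.1, 0.0]
width: 0.0426
gripper_force: 0.0
```

Request:
{"op": "arm_command", "data": {"dp": [[0,0,0],[0,0,0],[0,0,0],[0,0,0],[0,0,0]], "twist": [0,0,0,0,0], "jaw": [0,0,0,0,0], "grip_force": 40}}

```text
time_s: 3.1
ee_pos: [0.4355, 0.0576, 0.0182]
eef_rot: [179.9, 0.1, 173.2]
ft_force: [-0.6, 0.1, 7.8]
width: 0.0132
gripper_force: 41.5
```

```bash
python3 - <<'E'
from h import *
plan([.435,.058,.017],173.2)
E
```

```text
TCP [0.4355 0.0576 0.0182] yaw 173.15 q [-36.  20.  26. 129. -16.  34.  85.] t 3.1 F [-0.6  0.1  7.8] w 0.0132 gf 41.5
-> dp [0.0006 0.0003 0.0012] twist -0.001 final yaw 173.2
```

Request:
{"op": "arm_command", "data": {"dp": [[0,0,-0.005],[0,0,-0.01],[0,0,-0.015],[0,0,-0.015],[0,0,-0.015]], "twist": [0,0,0,0,0], "jaw": [0,0,0,0,0], "grip_force": 20}}

```text
time_s: 3.6
ee_pos: [0.4346, 0.0572, 0.0323]
eef_rot: [180.0, -0.0, 173.1]
ft_force: [0.7, -0.4, -2.4]
width: 0.013
gripper_force: 40.4
```

```bash
cat >> h.py <<'E'
def scoop(g,yaw,n="top",d=None,verbose=1):
    "tilt of the scoop from its side-wall tops; g = grip TCP xy, yaw = scoop heading deg"
    d=d or grab(n);P=cloud(d);a=np.radians(yaw);R=np.array([[np.cos(a),np.sin(a)],[-np.sin(a),np.cos(a)]])
    L=np.concatenate([(P[...,:2]-np.asarray(g)[:2])@R.T,P[...,2:]],-1)
    out=[]
    for sg in(1,-1):
        m=(L[...,0]>.045)&(L[...,0]<.15)&(L[...,1]*sg>.0215)&(L[...,1]*sg<.0285)
        q=L[m]; xs=[];zs=[]
        for x in np.arange(.045,.15,.006):
            b=q[(q[:,0]>=x)&(q[:,0]<x+.006)]
            if len(b)>2: xs.append(x+.003);zs.append(np.percentile(b[:,2],90))
        if len(xs)>4:
            k=np.polyfit(xs,zs,1);out.append((len(xs),round(-np.degrees(np.arctan(k[0])),1),round(np.polyval(k,.1),4)))
    print("scoop side tops (n, nose-down deg, z at +100mm):",out)
    return d,L
E
python3 - <<'E'
from h import *
st=arm.state();plan([.435,.058,.017],173.2)
d,L=scoop(st["ee_pos"],-6.8)
scoop(st["ee_pos"],-6.8,d=load("side"))
d,L=scoop(st["ee_pos"],-6.8,"side")
E
```

```text
TCP [0.4346 0.0572 0.0323] yaw 173.14 q [-37.  19.  27. 129. -15.  35.  84.] t 3.6 F [ 0.7 -0.4 -2.4] w 0.013 gf 40.4
-> dp [-0.0003  0.0009  0.0153] twist -0.001 final yaw 173.2
scoop side tops (n, nose-down deg, z at +100mm): [(9, np.float64(17.1), np.float64(0.0449)), (18, np.float64(5.3), np.float64(0.0385))]
scoop side tops (n, nose-down deg, z at +100mm): [(18, np.float64(4.2), np.float64(0.0257)), (17, np.float64(3.1), np.float64(0.0231))]
scoop side tops (n, nose-down deg, z at +100mm): [(18, np.float64(4.1), np.float64(0.0375)), (18, np.float64(4.5), np.float64(0.0372))]
```

Request:
{"op": "arm_command", "data": {"dp": [[0,0,0],[0,0,0],[0,0,0],[0,0,0],[0,0,0]], "twist": [0,0,0,0,0], "jaw": [0,0,0,0,0], "grip_force": 20}}

```text
time_s: 4.2
ee_pos: [0.4348, 0.0572, 0.0322]
eef_rot: [-180.0, -0.0, 173.1]
ft_force: [-1.0, 0.3, -2.7]
width: 0.0128
gripper_force: 40.4
```

```bash
python3 - <<'E'
from h import *
st=arm.state();plan([.435,.058,.017],173.2)
scoop(st["ee_pos"],-6.8,"side")
E
```

```text
TCP [0.4348 0.0572 0.0322] yaw 173.14 q [-37.  19.  27. 129. -15.  35.  84.] t 4.2 F [-1.   0.3 -2.7] w 0.0128 gf 40.4
-> dp [-0.0001  0.0009  0.0152] twist -0.001 final yaw 173.2
scoop side tops (n, nose-down deg, z at +100mm): [(18, np.float64(4.4), np.float64(0.0378)), (18, np.float64(4.6), np.float64(0.0371))]
```

Request:
{"op": "arm_command", "data": {"dp": [[0,0,0.014],[0,0,0.014],[0,0,0.014],[0,0,0.014]], "twist": [0,0,0,0], "jaw": [0,0,0.25,0.25]}}

```text
time_s: 4.65
ee_pos: [0.4351, 0.0571, 0.0187]
eef_rot: [180.0, 0.0, 173.1]
ft_force: [-0.1, -0.9, -0.1]
width: 0.0212
gripper_force: 0.0
```

Request:
{"op": "arm_command", "data": {"dp": [[0,0,0],[0,0,0],[0,0,0],[0,0,-0.005],[0,0,-0.01]], "twist": [0,0,0,0,0], "jaw": [0.15,0.1,0,0,0], "grip_force": 20}}

```text
time_s: 5.15
ee_pos: [0.4336, 0.0569, 0.028]
eef_rot: [-179.9, -0.1, 173.1]
ft_force: [0.4, -1.0, -1.3]
width: 0.0136
gripper_force: 19.8
```

Request:
{"op": "arm_command", "data": {"dp": [[0,0,-0.005],[0,0,-0.01],[0,0,-0.01],[0,0,-0.01]], "twist": [0,0,0,0], "jaw": [0,0,0,0]}}

```text
time_s: 5.55
ee_pos: [0.4349, 0.0573, 0.0385]
eef_rot: [180.0, 0.0, 173.1]
ft_force: [0.0, 0.1, -1.9]
width: 0.0133
gripper_force: 19.8
```

```bash
python3 - <<'E'
from h import *
st=arm.state();plan([.435,.058,.037],173.2)
scoop(st["ee_pos"],-6.8,"side")
E
```

```text
TCP [0.4349 0.0573 0.0385] yaw 173.15 q [-38.  18.  28. 129. -14.  36.  83.] t 5.5 F [ 0.   0.1 -1.9] w 0.0133 gf 19.8
-> dp [-0.0001  0.0007  0.0015] twist -0.001 final yaw 173.2
scoop side tops (n, nose-down deg, z at +100mm): [(17, np.float64(6.9), np.float64(0.0416)), (18, np.float64(4.4), np.float64(0.0421))]
```

Request:
{"op": "arm_command", "data": {"dp": [[0,0,0],[0,0,0],[0,0,0]], "twist": [0,0,0], "jaw": [0.155,0.155,0.155], "grip_force": 20}}

```text
time_s: 5.9
ee_pos: [0.4346, 0.0571, 0.0381]
eef_rot: [-180.0, -0.0, 173.1]
ft_force: [-0.6, -0.2, -3.1]
width: 0.0135
gripper_force: 19.8
```

Request:
{"op": "arm_command", "data": {"dp": [[0,0,0],[0,0,0]], "twist": [0,0], "jaw": [0.158,0.158]}}

```text
time_s: 6.1
ee_pos: [0.4347, 0.0571, 0.0382]
eef_rot: [-180.0, -0.0, 173.1]
ft_force: [0.6, -0.2, -2.8]
width: 0.0133
gripper_force: 18.3
```

```bash
python3 - <<'E'
from h import *
st=arm.state();plan([.435,.058,.037],173.2)
scoop(st["ee_pos"],-6.8,"side")
E
```

```text
TCP [0.4347 0.0571 0.0382] yaw 173.13 q [-38.  18.  28. 129. -14.  36.  83.] t 6.1 F [ 0.6 -0.2 -2.8] w 0.0133 gf 18.3
-> dp [-0.0002  0.0009  0.0012] twist -0.001 final yaw 173.2
scoop side tops (n, nose-down deg, z at +100mm): [(17, np.float64(4.8), np.float64(0.0436)), (18, np.float64(5.4), np.float64(0.0422))]
```

Request:
{"op": "arm_command", "data": {"dp": [[0,0,0]], "twist": [0], "jaw": [0.161]}}

```text
time_s: 6.25
ee_pos: [0.4351, 0.0572, 0.0384]
eef_rot: [180.0, 0.0, 173.1]
ft_force: [-0.2, -0.4, -1.3]
width: 0.0139
gripper_force: 9.0
```

Request:
{"op": "arm_command", "data": {"dp": [[0,0,0]], "twist": [0], "jaw": [0.164]}}

```text
time_s: 6.35
ee_pos: [0.4353, 0.0572, 0.0385]
eef_rot: [180.0, 0.1, 173.1]
ft_force: [-0.7, -0.2, 0.5]
width: 0.0138
gripper_force: 0.1
```

```bash
python3 - <<'E'
from h import *
st=arm.state();plan([.435,.058,.037],173.2)
scoop(st["ee_pos"],-6.8,"side")
E
```

```text
TCP [0.4353 0.0572 0.0385] yaw 173.13 q [-38.  18.  28. 129. -14.  36.  83.] t 6.3 F [-0.7 -0.2  0.5] w 0.0138 gf 0.1
-> dp [0.0004 0.0008 0.0015] twist -0.001 final yaw 173.2
scoop side tops (n, nose-down deg, z at +100mm): [(18, np.float64(4.8), np.float64(0.0249)), (17, np.float64(5.0), np.float64(0.0246))]
```

Request:
{"op": "arm_command", "data": {"dp": [[0,0,0]], "twist": [0], "jaw": [0.167]}}

```text
time_s: 6.5
ee_pos: [0.4355, 0.0573, 0.0386]
eef_rot: [180.0, 0.1, 173.1]
ft_force: [-0.0, -0.2, 0.2]
width: 0.0144
gripper_force: 0.0
```

```bash
python3 - <<'E'
from h import *
st=arm.state();plan([.435,.058,.037],173.2)
scoop(st["ee_pos"],-6.8,"side")
E
```

```text
TCP [0.4355 0.0573 0.0386] yaw 173.13 q [-38.  18.  28. 129. -14.  36.  83.] t 6.5 F [-0.  -0.2  0.2] w 0.0144 gf 0.0
-> dp [0.0006 0.0007 0.0016] twist -0.001 final yaw 173.2
scoop side tops (n, nose-down deg, z at +100mm): [(17, np.float64(5.9), np.float64(0.0248)), (16, np.float64(5.9), np.float64(0.0236))]
```

Request:
{"op": "arm_command", "data": {"dp": [[0,-0.001,0.02],[0,-0.001,0.0205],[0,-0.001,0.0205],[0,-0.001,0.0205],[0,-0.001,0.0205]], "twist": [0,0,0,0,0], "jaw": [0.3,0.3,0.2,0.1,0], "grip_force": 40}}

```text
time_s: 7.05
ee_pos: [0.4348, 0.0562, 0.0181]
eef_rot: [180.0, 0.0, 173.1]
ft_force: [-0.1, 0.6, -2.2]
width: 0.0129
gripper_force: 40.8
```

Request:
{"op": "arm_command", "data": {"dp": [[0,0,0],[0,0,0],[0,0,-0.01],[0,0,-0.025],[0,0,-0.04]], "twist": [0,0,0,0,0], "jaw": [0,0,0,0,0]}}

```text
time_s: 7.55
ee_pos: [0.434, 0.056, 0.0584]
eef_rot: [-180.0, -0.1, 173.1]
ft_force: [-0.4, 0.0, -2.8]
width: 0.0129
gripper_force: 40.7
```

Request:
{"op": "arm_command", "data": {"dp": [[0,0,-0.01],[0,0,-0.02],[0,0,-0.022],[0,0,-0.022]], "twist": [0,0,0,0], "jaw": [0,0,0,0]}}

```text
time_s: 7.95
ee_pos: [0.4348, 0.0563, 0.0801]
eef_rot: [180.0, 0.0, 173.1]
ft_force: [0.1, -0.1, -2.3]
width: 0.0132
gripper_force: 40.7
```

```bash
python3 - <<'E'
from h import *
st=arm.state();plan([.387,.2592,.080],172.7)
scoop(st["ee_pos"],-6.8,"side")
E
```

```text
TCP [0.4348 0.0563 0.0801] yaw 173.15 q [-40.  13.  30. 128.  -9.  42.  79.] t 8.0 F [ 0.1 -0.1 -2.3] w 0.0132 gf 40.7
-> dp [7.160e-02 1.957e-01 1.000e-04] twist 0.008 final yaw 172.7
scoop side tops (n, nose-down deg, z at +100mm): [(18, np.float64(5.6), np.float64(0.0849)), (18, np.float64(6.5), np.float64(0.0852))]
```

Request:
{"op": "arm_command", "data": {"dp": [[0.005,0.015,0],[0.015,0.04,0],[0.025,0.07,0],[0.036,0.1,0],[0.047,0.13,0]], "twist": [0,0,0,0,0.008], "jaw": [0,0,0,0,0]}}

```text
time_s: 8.5
ee_pos: [0.4026, 0.1915, 0.079]
eef_rot: [-179.9, -0.1, 172.6]
ft_force: [1.1, -0.0, -2.2]
width: 0.013
gripper_force: 40.7
```

Request:
{"op": "arm_command", "data": {"dp": [[0.01,0.028,0],[0.018,0.048,0],[0.022,0.06,0],[0.0245,0.0655,0],[0.0245,0.0655,0]], "twist": [0,0,0,0,0], "jaw": [0,0,0,0,0]}}

```text
time_s: 9.0
ee_pos: [0.3873, 0.2588, 0.0794]
eef_rot: [-179.9, -0.0, 172.7]
ft_force: [-0.3, 0.1, -2.0]
width: 0.0132
gripper_force: 40.7
```

Request:
{"op": "arm_command", "data": {"dp": [[0,0,0],[0,0,0]], "twist": [0,0], "jaw": [0.155,0.158]}}

```text
time_s: 9.2
ee_pos: [0.3879, 0.2573, 0.0796]
eef_rot: [-179.9, -0.0, 172.5]
ft_force: [-0.3, 0.0, -2.2]
width: 0.0134
gripper_force: 18.8
```

```bash
python3 - <<'E'
from h import *
st=arm.state();plan([.387,.2592,.080],172.7)
scoop(st["ee_pos"],-7.3,"side")
E
```

```text
TCP [0.3879 0.2573 0.0796] yaw 172.53 q [-59.  15.  23. 124.  -8.  42.  52.] t 9.2 F [-0.3  0.  -2.2] w 0.0134 gf 18.8
-> dp [ 0.0012  0.0018 -0.0004] twist -0.003 final yaw 172.7
scoop side tops (n, nose-down deg, z at +100mm): [(16, np.float64(4.7), np.float64(0.0842)), (17, np.float64(48.1), np.float64(0.0997))]
```

Request:
{"op": "arm_command", "data": {"dp": [[0,0,0]], "twist": [0], "jaw": [0.16]}}

```text
time_s: 9.35
ee_pos: [0.388, 0.2581, 0.0798]
eef_rot: [-180.0, 0.0, 172.6]
ft_force: [-0.1, 0.0, -2.0]
width: 0.0139
gripper_force: 12.4
```

```bash
python3 - <<'E'
from h import *
st=arm.state();plan([.387,.2592,.080],172.7)
scoop(st["ee_pos"],-7.3,"side")
d=grab("top");save(d,"t2.png",(60,110,340,290),2.8)
E
```

```text
TCP [0.388  0.2581 0.0798] yaw 172.59 q [-59.  15.  23. 124.  -8.  42.  52.] t 9.3 F [-0.1  0.  -2. ] w 0.0139 gf 12.4
-> dp [ 0.0012  0.001  -0.0002] twist -0.002 final yaw 172.7
scoop side tops (n, nose-down deg, z at +100mm): [(17, np.float64(12.1), np.float64(0.0743)), (17, np.float64(50.6), np.float64(0.09))]
```

View pics/t2.png

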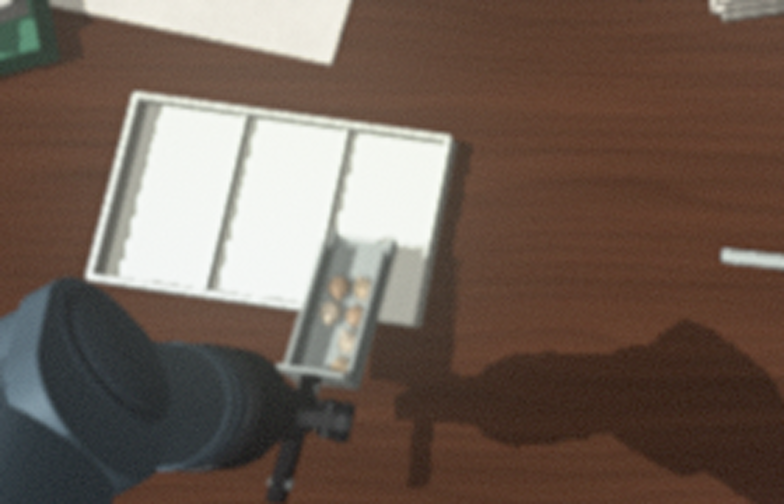

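The view shows six shells in the scoop, its lip over the right bay, and the scoop pivoting slowly nose-down in the lightened grip. I'll continue that to about 17°.

Request:
{"op": "arm_command", "data": {"dp": [[0,0,0]], "twist": [0], "jaw": [0.16]}}

```text
time_s: 9.55
ee_pos: [0.3879, 0.2587, 0.0799]
eef_rot: [180.0, 0.0, 172.7]
ft_force: [-0.1, -0.8, -1.5]
width: 0.014
gripper_force: 12.5
```

```bash
python3 - <<'E'
from h import *
st=arm.state();plan([.387,.2592,.080],172.7)
scoop(st["ee_pos"],-7.3,"side")
E
```

```text
TCP [0.3879 0.2587 0.0799] yaw 172.65 q [-59.  15.  23. 124.  -8.  42.  52.] t 9.6 F [-0.1 -0.8 -1.5] w 0.014 gf 12.5
-> dp [ 0.001   0.0004 -0.0001] twist -0.001 final yaw 172.7
scoop side tops (n, nose-down deg, z at +100mm): [(14, np.float64(26.7), np.float64(0.0409)), (13, np.float64(66.5), np.float64(0.0401))]
```

Request:
{"op": "arm_command", "data": {"dp": [[0,0,0]], "twist": [0], "jaw": [0.157]}}

```text
time_s: 9.7
ee_pos: [0.3879, 0.2589, 0.0799]
eef_rot: [180.0, 0.0, 172.7]
ft_force: [-0.0, -0.5, -2.1]
width: 0.0141
gripper_force: 13.4
```

```bash
python3 - <<'E'
from h import *
st=arm.state();plan([.387,.2592,.080],172.7)
scoop(st["ee_pos"],-7.3,"side")
E
```

```text
TCP [0.3879 0.2589 0.0799] yaw 172.67 q [-59.  15.  23. 124.  -8.  42.  52.] t 9.7 F [-0.  -0.5 -2.1] w 0.0141 gf 13.4
-> dp [ 0.0009  0.0002 -0.0001] twist -0.001 final yaw 172.7
scoop side tops (n, nose-down deg, z at +100mm): [(12, np.float64(23.7), np.float64(0.0434)), (13, np.float64(66.4), np.float64(0.0398))]
```

Request:
{"op": "arm_command", "data": {"dp": [[0,0,0],[0,0,0]], "twist": [0,0], "jaw": [0,0], "grip_force": 50}}

```text
time_s: 9.95
ee_pos: [0.3878, 0.2589, 0.0799]
eef_rot: [180.0, 0.0, 172.7]
ft_force: [1.4, 0.1, -2.0]
width: 0.0126
gripper_force: 49.2
```

```bash
python3 - <<'E'
from h import *
st=arm.state();plan([.387,.2592,.080],172.7)
scoop(st["ee_pos"],-7.3,"side")
d=load("side")
u,v=proj(d,[.5,.28,.02]);print(u,v)
a=d["img"][120:220,220:340,::-1];a=cv2.resize(a,None,fx=4,fy=4,interpolation=cv2.INTER_CUBIC)
d=grab("top");b=cv2.resize(d["img"][130:260,140:240,::-1],(308,400),interpolation=cv2.INTER_CUBIC)
cv2.imwrite("pics/c3.png",np.hstack([a,b]))
E
```

```text
TCP [0.3878 0.2589 0.0799] yaw 172.68 q [-59.  15.  23. 124.  -8.  42.  52.] t 9.9 F [ 1.4  0.1 -2. ] w 0.0126 gf 49.2
-> dp [ 0.0008  0.0002 -0.0001] twist -0.0 final yaw 172.7
scoop side tops (n, nose-down deg, z at +100mm): [(13, np.float64(25.1), np.float64(0.0423)), (13, np.float64(66.5), np.float64(0.0394))]
282.3238508558183 165.14073940846083
```

View pics/c3.png

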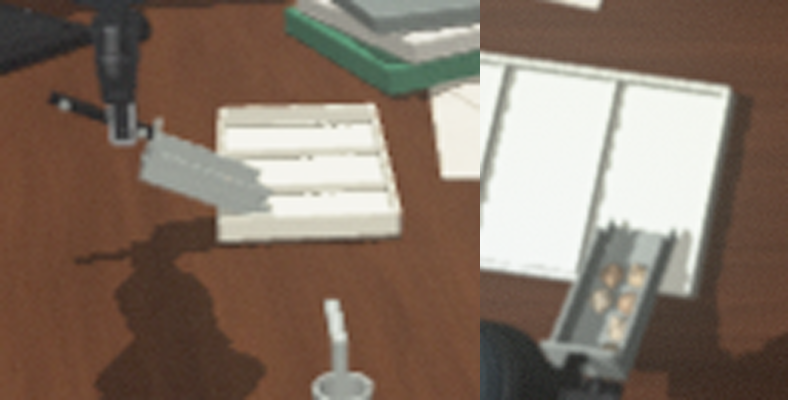

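The view shows the scoop about 20° nose-down with its lip just over the right bay floor, and all six shells still inside. Next is a first short jerk, with shells tracked by code.

Request:
{"op": "arm_command", "data": {"dp": [[-0.012,0,0],[0,0,0],[-0.012,0,0],[0,0,0]], "twist": [0,0,0,0], "jaw": [0,0,0,0]}}

```text
time_s: 10.45
ee_pos: [0.3907, 0.259, 0.0805]
eef_rot: [179.9, 0.2, 172.5]
ft_force: [0.9, -0.1, -2.3]
width: 0.0127
gripper_force: 49.3
```

```bash
cat >> h.py <<'E'
TC=np.array([.5568,.3262]);TA=np.radians(-7.3);TR=np.array([[np.cos(TA),np.sin(TA)],[-np.sin(TA),np.cos(TA)]])
def shells(d=None):
    "orange blobs around the tray: tray-frame x,y (mm), z mm, pixel, area"
    d=d or grab("top");P=cloud(d);im=d["img"].astype(int)
    L=(P[...,:2]-TC)@TR.T
    box=(L[...,0]>-.19)&(L[...,0]<.085)&(abs(L[...,1])<.14)&(P[...,2]>.006)
    m=box&(im[...,0]-im[...,2]>28)&(im[...,0]>115)
    n,lab,st,ce=cv2.connectedComponentsWithStats(m.astype(np.uint8),connectivity=4)
    for i in range(1,n):
        if st[i,4]>=6:
            k=lab==i;print("shell",(L[k].mean(0)*1000).round(0),"z",round(1000*np.median(P[k][:,2])),"px",ce[i].round(0),st[i,4])
    return d
E
python3 - <<'E'
from h import *
shells(load("top"));print()
shells();st=arm.state();plan([.387,.2592,.080],172.7)
scoop(st["ee_pos"],-7.3,"side")
E
```

```text
shell [-75. -82.] z 35 px [182. 219.] 32
shell [-73. -99.] z 35 px [190. 219.] 27
shell [-94. -80.] z 44 px [178. 227.] 12
shell [ -94. -100.] z 43 px [187. 228.] 26
shell [-113.  -99.] z 51 px [184. 237.] 18

shell [-25. -81.] z 16 px [189. 199.] 27
shell [ -24. -101.] z 16 px [198. 200.] 29
shell [-44. -79.] z 23 px [186. 206.] 11
shell [-43. -97.] z 21 px [194. 207.] 26
shell [-63. -99.] z 31 px [191. 215.] 17
shell [-81. -97.] z 38 px [188. 223.] 25
TCP [0.3864 0.2591 0.0796] yaw 172.65 q [-59.  15.  23. 124.  -8.  42.  51.] t 10.5 F [-1.4 -0.4 -0.5] w 0.0128 gf 49.3
-> dp [-0.0005  0.0002 -0.0004] twist -0.001 final yaw 172.7
scoop side tops (n, nose-down deg, z at +100mm): [(12, np.float64(20.8), np.float64(0.0434)), (13, np.float64(66.2), np.float64(0.0396))]
```

```bash
python3 - <<'E'
from h import *
shells();d=load("top");P=cloud(d);L=np.concatenate([(P[...,:2]-TC)@TR.T,P[...,2:]],-1)
m=(abs(L[...,1]+.088)<.006)&(L[...,0]>-.07)&(L[...,0]<.02)
q=L[m];q=q[np.argsort(q[:,0])];print((q[:,[0,2]]*1000).round(0).astype(int).tolist())
E
```

```text
shell [-31. -80.] z 17 px [188. 201.] 40
shell [ -32. -100.] z 17 px [197. 203.] 67
shell [-66. -99.] z 32 px [191. 216.] 44
[[-70, 20], [-68, 24], [-68, 30], [-68, 20], [-68, 21], [-66, 23], [-65, 30], [-65, 20], [-65, 20], [-63, 20], [-63, 19], [-62, 18], [-62, 18], [-62, 17], [-61, 18], [-60, 20], [-60, 17], [-58, 19], [-58, 28], [-58, 18], [-57, 15], [-56, 16], [-56, 23], [-55, 15], [-55, 14], [-53, 15], [-53, 11], [-52, 15], [-51, 14], [-51, 24], [-50, 12], [-50, 13], [-48, 15], [-48, 15], [-47, 13], [-47, 19], [-46, 23], [-46, 13], [-45, 12], [-45, 23], [-45, 11], [-45, 21], [-44, 19], [-43, 10], [-43, 17], [-42, 7], [-42, 20], [-42, 10], [-42, 18], [-41, 15], [-40, 8], [-40, 10], [-40, 20], [-40, 20], [-39, 19], [-38, 14], [-38, 16], [-38, 22], [-38, 22], [-37, 4], [-37, 17], [-36, 16], [-35, 20], [-35, 4], [-35, 6], [-34, 16], [-34, 14], [-33, 19], [-32, 5], [-32, 17], [-32, 4], [-32, 3], [-30, 2], [-30, 16], [-29, 1], [-29, 2], [-29, 3], [-28, 7], [-28, 7], [-28, 11], [-27, 4], [-27, 14], [-27, 5], [-27, 13], [-26, 11], [-25, 17], [-25, 4], [-25, 15], [-24, 1], [-24, 14], [-
[... 167 characters left out ...]
], [-17, 12], [-16, 3], [-15, 9], [-15, 3], [-15, 5], [-13, 4], [-13, 2], [-13, 3], [-12, 2], [-12, 4], [-11, 1], [-11, 2], [-11, 4], [-10, 4], [-10, 4], [-10, 2], [-9, 1], [-8, 4], [-8, 4], [-8, 4], [-7, 3], [-7, 3], [-6, 6], [-6, 1], [-5, 3], [-5, 4], [-4, 1], [-4, 5], [-3, 5], [-3, 5], [-2, 3], [-2, 4], [-1, 5], [-1, 2], [0, 3], [0, 3], [0, 2], [1, 4], [1, 4], [2, 4], [2, 2], [3, 3], [4, 4], [4, 2], [5, 2], [5, 5], [5, 3], [6, 4], [7, 2], [7, 3], [7, 5], [8, 1], [9, 4], [9, 2], [9, 4], [10, 4], [10, 2], [11, 6], [11, 0], [11, 3], [11, 5], [12, 4], [12, 4], [13, 5], [14, 3], [14, 3], [14, 5], [15, 1], [16, 6], [16, 4], [17, 2], [17, 3], [17, 5], [18, 6], [19, 2], [19, 4], [19, 6], [19, 3]]
```

```bash
python3 - <<'E'
from h import *
d=load("top");save(d,"c4.png",(150,150,240,250),6)
E
```

```text
(no output)
```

View pics/c4.png

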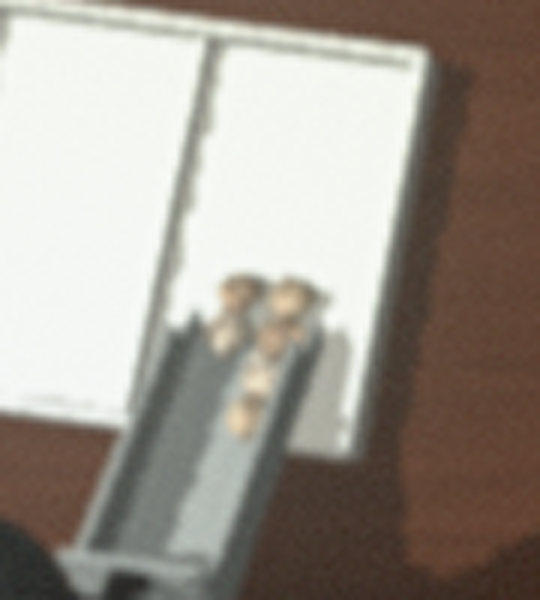

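The crop shows the front pair at (240,290) and (292,297) just beyond the lip, the second pair at (228,333) and (282,333) still at the lip, and two more behind. I'll lift gently and see which stay down.

Request:
{"op": "arm_command", "data": {"dp": [[0,0,-0.002],[0,0,-0.004],[0,0,-0.007],[0,0,-0.01],[0,0,-0.012]], "twist": [0,0,0,0,0], "jaw": [0,0,0,0,0]}}

```text
time_s: 11.1
ee_pos: [0.3877, 0.259, 0.0921]
eef_rot: [180.0, 0.0, 172.7]
ft_force: [-0.2, 0.6, -1.9]
width: 0.0126
gripper_force: 49.2
```

```bash
python3 - <<'E'
from h import *
shells();d=load("top");save(d,"c5.png",(150,150,240,250),6)
st=arm.state();plan([.387,.2592,.080],172.7)
E
```

```text
shell [-31. -94.] z 17 px [194. 202.] 88
shell [-41. -81.] z 32 px [185. 205.] 15
shell [-66. -99.] z 44 px [190. 216.] 43
TCP [0.3878 0.2592 0.0923] yaw 172.68 q [-60.  14.  23. 124.  -8.  44.  51.] t 11.2 F [-0.2  0.9 -2.3] w 0.0127 gf 49.2
-> dp [ 0.0008 -0.0001  0.0123] twist -0.0 final yaw 172.7
```

View pics/c5.png

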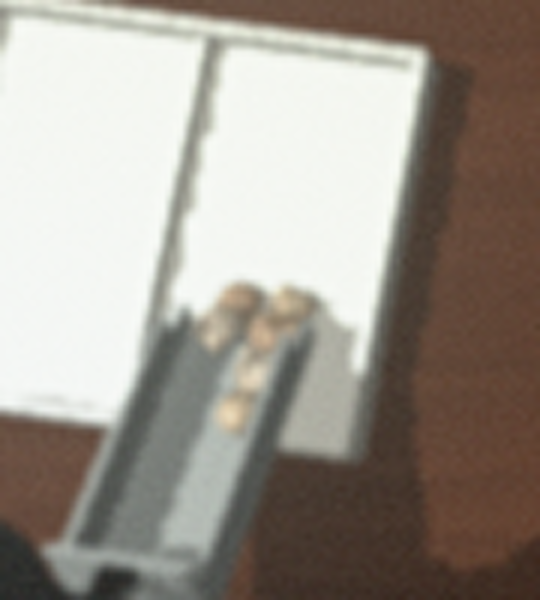

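The front pair stay down on the tray floor at (240,297) and (292,303), and four shells rode up with the scoop. I'll raise it and shift gently to the middle bay.

Request:
{"op": "arm_command", "data": {"dp": [[0,0,-0.002],[0,0,-0.005],[0,0,-0.008],[0,0,-0.01],[0,0,-0.011]], "twist": [0,0,0,0,0], "jaw": [0,0,0,0,0]}}

```text
time_s: 11.65
ee_pos: [0.3877, 0.2591, 0.1031]
eef_rot: [180.0, 0.0, 172.7]
ft_force: [0.7, -0.0, -2.0]
width: 0.0127
gripper_force: 49.2
```

Request:
{"op": "arm_command", "data": {"dp": [[0,0.004,0],[0,0.011,0],[0,0.02,0],[0,0.031,0],[0,0.043,0]], "twist": [0,0,0,0,0], "jaw": [0,0,0,0,0]}}

```text
time_s: 12.15
ee_pos: [0.3931, 0.3029, 0.1027]
eef_rot: [180.0, -0.0, 172.7]
ft_force: [0.5, -0.4, -2.9]
width: 0.013
gripper_force: 49.2
```

Request:
{"op": "arm_command", "data": {"dp": [[0,0.012,0],[0,0.023,0],[0,0.033,0],[0,0.04,0],[0,0.044,0]], "twist": [0,0,0,0,0], "jaw": [0,0,0,0,0]}}

```text
time_s: 12.65
ee_pos: [0.3987, 0.3461, 0.1027]
eef_rot: [180.0, 0.0, 172.7]
ft_force: [0.3, -0.8, -2.7]
width: 0.0128
gripper_force: 49.2
```

```bash
python3 - <<'E'
from h import *
import time
shells();d=load("top")
st=arm.state();g=TC+TR.T@np.array([-.16,0]);plan([*g,.0805],172.7)
print(TR@(st["ee_pos"][:2]-TC))
save(d,"c6.png",(100,140,240,260),5)
E
```

```text
shell [-40.   7.] z 42 px [145. 198.] 11
shell [-39. -12.] z 41 px [154. 199.] 24
shell [-28. -80.] z 14 px [189. 200.] 31
shell [ -26. -100.] z 13 px [198. 201.] 34
shell [-66. -10.] z 55 px [148. 210.] 36
TCP [0.3987 0.3465 0.1028] yaw 172.74 q [-64.  19.  21. 115.  -9.  48.  45.] t 12.7 F [-0.5  0.8 -1.8] w 0.0125 gf 49.2
-> dp [ 0.0006 -0.0001  0.0223] twist 0.001 final yaw 172.7
[-1.59363892e-01  1.00152142e-04]
```

View pics/c6.png

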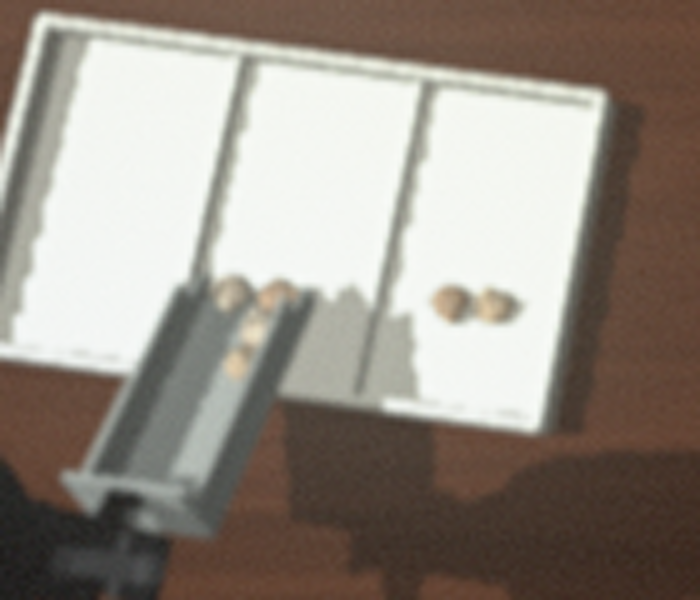

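The view shows two shells in the right bay at (452,303) and (495,305), and four left in the scoop, two of them at the lip at (232,293) and (277,297). I'll lower and give one jerk here.

Request:
{"op": "arm_command", "data": {"dp": [[0,0,0.004],[0,0,0.009],[0,0,0.015],[0,0,0.019],[0,0,0.021]], "twist": [0,0,0,0,0], "jaw": [0,0,0,0,0]}}

```text
time_s: 13.2
ee_pos: [0.3982, 0.3445, 0.0809]
eef_rot: [-179.9, -0.1, 172.7]
ft_force: [-0.5, 0.3, -1.2]
width: 0.0131
gripper_force: 49.2
```

Request:
{"op": "arm_command", "data": {"dp": [[-0.011,0,0],[0,0,0],[0,0,0],[0,0,0]], "twist": [0,0,0,0], "jaw": [0,0,0,0]}}

```text
time_s: 13.6
ee_pos: [0.3984, 0.3456, 0.0819]
eef_rot: [180.0, -0.0, 172.7]
ft_force: [-0.7, -0.3, -1.6]
width: 0.0125
gripper_force: 49.2
```

```bash
python3 - <<'E'
from h import *
shells();plan([.3987,.3465,.0805],172.7)
E
```

```text
shell [-17. -16.] z 16 px [162. 192.] 34
shell [-24.   6.] z 15 px [153. 193.] 16
shell [-33. -13.] z 17 px [160. 198.] 17
shell [-28. -80.] z 14 px [189. 200.] 32
shell [ -26. -100.] z 14 px [198. 201.] 33
shell [-48. -10.] z 24 px [156. 204.] 18
TCP [0.3986 0.3454 0.0819] yaw 172.71 q [-63.  21.  20. 116. -10.  45.  46.] t 13.7 F [ 0.5 -0.3 -1.9] w 0.0128 gf 49.2
-> dp [0.     0.0011 0.0014] twist 0.0 final yaw 172.7
```

Request:
{"op": "arm_command", "data": {"dp": [[0,0,-0.002],[0,0,-0.004],[0,0,-0.007],[0,0,-0.01],[0,0,-0.012]], "twist": [0,0,0,0,0], "jaw": [0,0,0,0,0]}}

```text
time_s: 14.15
ee_pos: [0.3989, 0.3454, 0.0943]
eef_rot: [180.0, 0.0, 172.7]
ft_force: [-0.1, 0.2, -2.1]
width: 0.0127
gripper_force: 49.2
```

Request:
{"op": "arm_command", "data": {"dp": [[0,0,-0.002],[0,0,-0.004],[0,0,-0.007],[0,0,-0.009],[0,0,-0.01]], "twist": [0,0,0,0,0], "jaw": [0,0,0,0,0]}}

```text
time_s: 14.65
ee_pos: [0.3988, 0.3453, 0.1041]
eef_rot: [180.0, 0.0, 172.7]
ft_force: [-0.1, 0.0, -1.2]
width: 0.0133
gripper_force: 49.2
```

```bash
python3 - <<'E'
from h import *
shells();g=TC+TR.T@np.array([-.16,.088]);plan([*g,.103],172.7)
E
```

```text
shell [-23.   7.] z 14 px [152. 193.] 16
shell [-20. -15.] z 14 px [162. 193.] 34
shell [-28. -80.] z 14 px [189. 200.] 32
shell [ -27. -100.] z 14 px [198. 201.] 33
shell [-48. -11.] z 47 px [152. 202.] 20
TCP [0.3988 0.3454 0.1041] yaw 172.68 q [-64.  19.  21. 115.  -9.  48.  45.] t 14.7 F [ 0.4  0.7 -2.3] w 0.0127 gf 49.2
-> dp [0.0009 0.089  0.0011] twist -0.0 final yaw 172.7
```

Request:
{"op": "arm_command", "data": {"dp": [[0,0.004,0],[0,0.011,0],[0,0.02,0],[0,0.031,0],[0,0.043,0]], "twist": [0,0,0,0,0], "jaw": [0,0,0,0,0]}}

```text
time_s: 15.2
ee_pos: [0.4041, 0.3892, 0.1037]
eef_rot: [180.0, -0.0, 172.7]
ft_force: [-0.9, 0.1, -1.9]
width: 0.0131
gripper_force: 49.2
```

Request:
{"op": "arm_command", "data": {"dp": [[0,0.012,0],[0,0.023,0],[0,0.033,0],[0,0.041,0],[0,0.046,0]], "twist": [0,0,0,0,0], "jaw": [0,0,0,0,0]}}

```text
time_s: 15.7
ee_pos: [0.41, 0.4346, 0.1037]
eef_rot: [180.0, 0.0, 172.7]
ft_force: [-0.2, 0.2, -1.7]
width: 0.013
gripper_force: 49.2
```

```bash
python3 - <<'E'
from h import *
shells();d=load("top");g=TC+TR.T@np.array([-.16,.088]);plan([*g,.0815],172.7)
save(d,"c7.png",(80,140,240,260),4.5)
E
```

```text
shell [-20. -15.] z 14 px [162. 193.] 36
shell [-23.   6.] z 15 px [153. 193.] 18
shell [-49.  79.] z 46 px [112. 197.] 13
shell [-28. -80.] z 13 px [189. 200.] 33
shell [-39. -14.] z 14 px [160. 201.] 17
shell [ -26. -100.] z 14 px [198. 201.] 33
TCP [0.4099 0.4352 0.1038] yaw 172.74 q [-66.  25.  19. 106. -11.  51.  41.] t 15.8 F [ 0.5  0.1 -1.8] w 0.0131 gf 49.2
-> dp [ 0.0005 -0.0015  0.0223] twist 0.001 final yaw 172.7
```

View pics/c7.png

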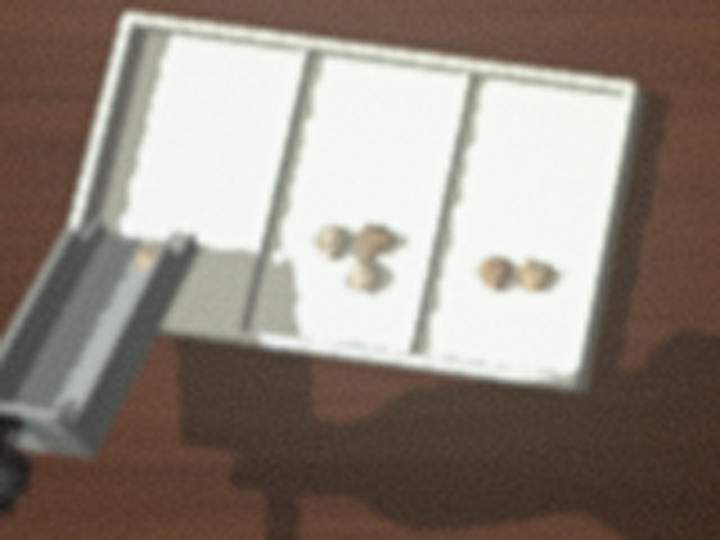

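The view shows three shells in the middle bay (332,241; 374,239; 364,274), two in the right bay and one left in the scoop at (145,257). I'll empty it into the left bay, then move one shell over with the fingers.

Request:
{"op": "arm_command", "data": {"dp": [[0,0,0.004],[0,-0.001,0.009],[0,-0.002,0.015],[0,-0.002,0.018],[0,-0.002,0.019]], "twist": [0,0,0,0,0], "jaw": [0,0,0,0,0]}}

```text
time_s: 16.25
ee_pos: [0.4094, 0.4306, 0.0839]
eef_rot: [-179.9, -0.0, 172.6]
ft_force: [-0.6, -0.3, -0.8]
width: 0.0128
gripper_force: 49.2
```

Request:
{"op": "arm_command", "data": {"dp": [[-0.012,0,0],[0,0,0],[-0.012,0,0],[0,0,0],[0,0,0]], "twist": [0,0,0,0,0], "jaw": [0,0,0,0,0]}}

```text
time_s: 16.75
ee_pos: [0.4082, 0.432, 0.0846]
eef_rot: [-180.0, -0.1, 172.7]
ft_force: [-0.5, 0.4, -1.5]
width: 0.0132
gripper_force: 49.2
```

Request:
{"op": "arm_command", "data": {"dp": [[0,0,-0.002],[0,0,-0.006],[0,0,-0.012],[0,0,-0.022],[0,0,-0.03]], "twist": [0,0,0,0,0], "jaw": [0,0,0,0,0]}}

```text
time_s: 17.25
ee_pos: [0.4103, 0.4318, 0.1161]
eef_rot: [179.9, 0.0, 172.7]
ft_force: [0.7, 0.5, -1.5]
width: 0.0133
gripper_force: 49.2
```

```bash
python3 - <<'E'
from h import *
shells();plan([.41,.2,.15],172.7)
st=arm.state();scoop(st["ee_pos"],-7.3,"side")
E
```

```text
shell [-17.  71.] z 14 px [126. 186.] 32
shell [-20. -15.] z 14 px [162. 193.] 34
shell [-24.   7.] z 14 px [152. 193.] 18
shell [-28. -81.] z 14 px [189. 200.] 33
shell [-39. -14.] z 14 px [160. 201.] 18
shell [ -26. -100.] z 13 px [198. 201.] 32
TCP [0.411  0.4327 0.1176] yaw 172.66 q [-67.  24.  20. 105. -10.  52.  40.] t 17.3 F [-0.4  1.4 -0.6] w 0.0131 gf 49.3
-> dp [-0.0287 -0.2309 -0.0324] twist -0.001 final yaw 172.7
scoop side tops (n, nose-down deg, z at +100mm): [(14, np.float64(30.5), np.float64(0.0747)), (14, np.float64(64.8), np.float64(0.0814))]
```

Request:
{"op": "arm_command", "data": {"dp": [[0,-0.01,-0.02],[-0.01,-0.04,-0.03],[-0.02,-0.09,-0.03],[-0.03,-0.14,-0.03],[-0.036,-0.185,-0.03]], "twist": [0,0,0,0,0], "jaw": [0,0,0,0,0]}}

```text
time_s: 17.85
ee_pos: [0.4224, 0.2412, 0.1451]
eef_rot: [180.0, 0.1, 172.7]
ft_force: [1.0, -0.5, -1.5]
width: 0.0125
gripper_force: 49.2
```

Request:
{"op": "arm_command", "data": {"dp": [[-0.01,-0.045,0],[-0.02,-0.09,0.02],[-0.03,-0.13,0.03],[-0.035,-0.17,0.04],[-0.035,-0.181,0.05]], "twist": [0,0,0,0,0], "jaw": [0,0,0,0,0]}}

```text
time_s: 18.35
ee_pos: [0.4332, 0.054, 0.0946]
eef_rot: [-179.9, 0.0, 172.2]
ft_force: [0.0, 0.6, -1.6]
width: 0.0128
gripper_force: 49.3
```

Request:
{"op": "arm_command", "data": {"dp": [[0,0,0],[0,0,0]], "twist": [0,0], "jaw": [0,0]}}

```text
time_s: 18.55
ee_pos: [0.4337, 0.06, 0.095]
eef_rot: [180.0, 0.0, 172.7]
ft_force: [0.9, 0.2, -0.6]
width: 0.0126
gripper_force: 49.3
```

```bash
python3 - <<'E'
from h import *
shells();plan([.435,.0575,.08],172.7)
st=arm.state();d,L=scoop(st["ee_pos"],-7.3,"side")
m=(L[...,0]>.1)&(L[...,0]<.17)&(abs(L[...,1])<.03)&(L[...,2]>.006);q=L[m];print(q[:,0].max(),q[:,2].min())
E
```

```text
shell [-17.  71.] z 14 px [126. 186.] 32
shell [-23.   7.] z 14 px [153. 193.] 17
shell [-21. -15.] z 14 px [162. 193.] 33
shell [-40. -14.] z 15 px [160. 201.] 16
shell [-27. -75.] z 15 px [187. 199.] 6
TCP [0.4342 0.0608 0.0953] yaw 172.77 q [-43.  11.  32. 127.  -8.  44.  77.] t 18.6 F [ 0.3  0.5 -1.5] w 0.0125 gf 49.3
-> dp [-0.0012 -0.0032  0.0153] twist 0.001 final yaw 172.7
scoop side tops (n, nose-down deg, z at +100mm): [(15, np.float64(33.8), np.float64(0.0529)), (16, np.float64(62.2), np.float64(0.0648))]
0.12919059307338765 0.02192474491680485
```

Request:
{"op": "arm_command", "data": {"dp": [[0,0,0.01],[0,0,0.016],[0,0,0.018],[0,0,0.026],[0,0,0.034]], "twist": [0,0,0,0,0], "jaw": [0,0,0.157,0.158,0.158], "grip_force": 20}}

```text
time_s: 19.15
ee_pos: [0.4337, 0.0598, 0.0604]
eef_rot: [180.0, 0.0, 172.7]
ft_force: [-2.0, -0.1, 1.7]
width: 0.0135
gripper_force: 18.9
```

Request:
{"op": "arm_command", "data": {"dp": [[0,0,0.008],[0,0,0.016],[0,0,0.024],[0,0,0.032],[0,0,0.04]], "twist": [0,0,0,0,0], "jaw": [0.158,0.158,0.158,0.158,0.158]}}

```text
time_s: 19.65
ee_pos: [0.4335, 0.0594, 0.02]
eef_rot: [-180.0, -0.0, 172.7]
ft_force: [-0.7, -0.1, 0.4]
width: 0.0134
gripper_force: 18.6
```

```bash
python3 - <<'E'
from h import *
plan([.435,.0575,.018],172.7)
st=arm.state();d,L=scoop(st["ee_pos"],-7.3,"side")
E
```

```text
TCP [0.4335 0.0594 0.02  ] yaw 172.68 q [-39.  20.  28. 129. -17.  34.  85.] t 19.6 F [-0.7 -0.1  0.4] w 0.0134 gf 18.6
-> dp [-0.0017 -0.0017  0.002 ] twist -0.0 final yaw 172.7
scoop side tops (n, nose-down deg, z at +100mm): [(17, np.float64(4.6), np.float64(0.0257)), (17, np.float64(5.7), np.float64(0.024))]
```

Request:
{"op": "arm_command", "data": {"dp": [[0,0,0],[0,0,0],[0,0,-0.03],[0,0,-0.08],[0,0,-0.12]], "twist": [0,0,0,0,0], "jaw": [0.4,0.4,0.4,0.4,0.4]}}

```text
time_s: 20.2
ee_pos: [0.434, 0.0591, 0.1428]
eef_rot: [-180.0, 0.1, 172.6]
ft_force: [1.5, 1.8, -0.4]
width: 0.0339
gripper_force: 0.0
```

Request:
{"op": "arm_command", "data": {"dp": [[-0.01,0.04,0],[-0.02,0.085,0],[-0.03,0.13,0],[-0.032,0.143,0],[-0.032,0.143,0]], "twist": [0,0,0,0,0], "jaw": [0.4,0.4,0.4,0.4,0.4]}}

```text
time_s: 20.7
ee_pos: [0.484, 0.2003, 0.1412]
eef_rot: [179.9, 0.1, 173.0]
ft_force: [-1.3, -1.3, -0.1]
width: 0.0342
gripper_force: 0.0
```

Request:
{"op": "arm_command", "data": {"dp": [[-0.01,0.04,0],[-0.02,0.085,0],[-0.03,0.13,0],[-0.032,0.143,0],[-0.032,0.143,0]], "twist": [0.15,0.3,0.45,0.6,0.74], "jaw": [0.4,0.4,0.4,0.4,0.4]}}

```text
time_s: 21.2
ee_pos: [0.5335, 0.3363, 0.1406]
eef_rot: [180.0, 0.0, 130.1]
ft_force: [-0.1, -0.6, -0.2]
width: 0.0342
gripper_force: 0.0
```

```bash
python3 - <<'E'
from h import *
plan([.5343,.3356,.12],82.7)
d=grab("side");scoop([.4335,.0594],-7.3,d=d)
E
```

```text
TCP [0.5335 0.3363 0.1406] yaw 130.08 q [-62.  28.  34. 100. -18.  57.  19.] t 21.2 F [-0.1 -0.6 -0.2] w 0.0342 gf 0.0
-> dp [-0.0011  0.0001  0.0206] twist 0.827 final yaw 82.7
scoop side tops (n, nose-down deg, z at +100mm): [(17, np.float64(4.5), np.float64(0.024)), (17, np.float64(5.5), np.float64(0.0233))]
```

Request:
{"op": "arm_command", "data": {"dp": [[0,0,0.005],[0,0,0.01],[0,0,0.02],[0,0,0.02],[0,0,0.02]], "twist": [0.15,0.3,0.45,0.6,0.74], "jaw": [0.4,0.4,0.4,0.4,0.4]}}

```text
time_s: 21.75
ee_pos: [0.5333, 0.3313, 0.1205]
eef_rot: [-179.9, 0.1, 87.5]
ft_force: [-0.4, -0.2, 0.2]
width: 0.0341
gripper_force: 0.0
```

Request:
{"op": "arm_command", "data": {"dp": [[0,0,0],[0,0,0],[0,0,0]], "twist": [0.087,0.087,0.087], "jaw": [0.4,0.4,0.4]}}

```text
time_s: 22.05
ee_pos: [0.5336, 0.3328, 0.1209]
eef_rot: [-180.0, 0.0, 82.9]
ft_force: [-0.6, -0.1, 0.4]
width: 0.0344
gripper_force: 0.0
```

```bash
python3 - <<'E'
from h import *
shells(grab("wrist"));plan([.5343,.3356,.05],82.7)
E
```

```text
shell [ 71. 135.] z 22 px [452.  30.] 18
shell [-17.  74.] z 14 px [332. 116.] 367
shell [-24.   9.] z 14 px [323. 191.] 289
shell [-29. -12.] z 14 px [317. 212.] 561
shell [-81. -24.] z 22 px [259. 228.] 6
shell [-24. -76.] z 14 px [323. 274.] 69
shell [-35. -80.] z 14 px [311. 277.] 30
shell [-27. -96.] z 14 px [319. 292.] 147
shell [ -65. -135.] z 22 px [282. 329.] 9
TCP [0.5336 0.3333 0.1209] yaw 82.92 q [-69.  33.  44. 101. -27.  57. -22.] t 22.1 F [-0.6 -0.2 -1. ] w 0.0341 gf 0.0
-> dp [0.0024 0.0004 0.0709] twist 0.004 final yaw 82.7
```

Request:
{"op": "arm_command", "data": {"dp": [[0.005,0,0.04],[0.005,0,0.08],[0.005,0,0.095],[0.005,0,0.095],[0.005,0,0.095]], "twist": [0,0,0,0,0], "jaw": [0.4,0.4,0.4,0.4,0.4]}}

```text
time_s: 22.6
ee_pos: [0.5351, 0.3396, 0.0269]
eef_rot: [179.9, -0.0, 82.9]
ft_force: [0.6, 0.4, 0.3]
width: 0.0341
gripper_force: 0.0
```

```bash
python3 - <<'E'
from h import *
plan([.5341,.3382,.0055],82.7)
d=grab("wrist");shells(d)
E
```

```text
TCP [0.5351 0.3396 0.0269] yaw 82.88 q [-66.  40.  39. 103. -32.  49. -18.] t 22.6 F [0.6 0.4 0.3] w 0.0341 gf 0.0
-> dp [-0.0015 -0.0009  0.0214] twist 0.003 final yaw 82.7
shell [-17.  75.] z 14 px [336. 132.] 804
shell [-81.  63.] z 23 px [210. 156.] 6
shell [-81.  59.] z 23 px [211. 164.] 6
shell [-81.  54.] z 23 px [212. 174.] 6
shell [-81.  49.] z 22 px [213. 183.] 7
shell [-81.  44.] z 22 px [214. 192.] 8
shell [-81.  39.] z 23 px [215. 201.] 7
shell [-81.  34.] z 22 px [216. 210.] 7
shell [-81.  28.] z 22 px [217. 219.] 7
shell [-81.  23.] z 22 px [218. 228.] 7
shell [-24.  10.] z 14 px [322. 244.] 648
shell [-81.  18.] z 22 px [219. 237.] 7
shell [-81.  12.] z 22 px [220. 246.] 7
shell [-81.   7.] z 22 px [221. 256.] 6
shell [-81.   1.] z 22 px [222. 264.] 7
shell [-20. -11.] z 14 px [328. 275.] 622
shell [-35.  -9.] z 13 px [304. 270.] 238
shell [-81.  -5.] z 22 px [223. 274.] 6
shell [-41. -12.] z 15 px [293. 277.] 20
shell [-81. -11.] z 23 px [224. 282.] 6
shell [-40. -16.] z 15 px [296. 282.] 17
```

Shell A is at tray (-24, 9), right under the fingers. I'll descend and grip it.

Request:
{"op": "arm_command", "data": {"dp": [[-0.001,-0.001,0.012],[-0.001,-0.001,0.02],[-0.001,-0.001,0.0215],[-0.001,-0.001,0.0215]], "twist": [0,0,0,0], "jaw": [0.4,0.4,0.4,0.4]}}

```text
time_s: 23.05
ee_pos: [0.5326, 0.3389, 0.004]
eef_rot: [-180.0, 0.0, 82.9]
ft_force: [0.3, -0.8, 0.6]
width: 0.0343
gripper_force: 0.0
```

Request:
{"op": "arm_command", "data": {"dp": [[0,0,0],[0,0,0],[0,0,0],[0,0,0],[0,0,0]], "twist": [0,0,0,0,0], "jaw": [0.3,0.2,0.1,0,0], "grip_force": 25}}

```text
time_s: 23.55
ee_pos: [0.5333, 0.3392, 0.0046]
eef_rot: [180.0, -0.0, 82.9]
ft_force: [-0.2, 0.2, 1.7]
width: 0.0149
gripper_force: 24.7
```

Request:
{"op": "arm_command", "data": {"dp": [[0,0,-0.005],[0,0,-0.015],[0,0,-0.025],[0,0,-0.03],[0,0,-0.03]], "twist": [0,0,0,0,0], "jaw": [0,0,0,0,0]}}

```text
time_s: 24.05
ee_pos: [0.534, 0.3397, 0.0359]
eef_rot: [179.9, -0.1, 82.9]
ft_force: [-0.2, -0.5, -0.2]
width: 0.0148
gripper_force: 24.4
```

```bash
python3 - <<'E'
from h import *
plan([.5341,.3382,.0055],82.7)
d=grab("wrist");save(d,"w5.png",(160,100,480,400),2)
E
```

```text
TCP [0.534  0.3397 0.0359] yaw 82.9 q [-66.  39.  39. 103. -32.  49. -19.] t 24.1 F [-0.2 -0.5 -0.2] w 0.0148 gf 24.4
-> dp [-0.0014  0.0003  0.0304] twist 0.003 final yaw 82.7
```

Request:
{"op": "arm_command", "data": {"dp": [[0.02,0.01,-0.005],[0.045,0.025,-0.005],[0.07,0.04,-0.005],[0.079,0.049,0],[0.079,0.049,0]], "twist": [0,0,0,0,0], "jaw": [0,0,0,0,0]}}

```text
time_s: 24.6
ee_pos: [0.5915, 0.4131, 0.0331]
eef_rot: [-180.0, 0.0, 83.0]
ft_force: [-0.3, -0.5, -1.1]
width: 0.0148
gripper_force: 24.4
```

Request:
{"op": "arm_command", "data": {"dp": [[0,0,0.01],[0,0,0.02],[0,0,0.028],[0,0,0.03],[0,0,0.03]], "twist": [0,0,0,0,0], "jaw": [0,0,0,0,0]}}

```text
time_s: 25.1
ee_pos: [0.5903, 0.4101, 0.0047]
eef_rot: [-179.8, 0.1, 82.8]
ft_force: [-2.2, -2.2, 6.2]
width: 0.015
gripper_force: 27.8
```

Request:
{"op": "arm_command", "data": {"dp": [[0,0,0],[0,0,0],[0,0,-0.03],[0,0,-0.08],[0,0,-0.13]], "twist": [0,0,0,0,0], "jaw": [0.3,0.35,0.35,0.35,0.35]}}

```text
time_s: 25.6
ee_pos: [0.5902, 0.4107, 0.1336]
eef_rot: [-179.9, 0.1, 82.9]
ft_force: [0.7, 1.0, 0.4]
width: 0.0302
gripper_force: 0.0
```

```bash
python3 - <<'E'
from h import *
shells(grab("top"));print();shells(grab("wrist"));plan([.5341,.3382,.2],82.7)
E
```

```text
shell [21. 83.] z 14 px [124. 170.] 14
shell [-17.  71.] z 13 px [126. 186.] 31
shell [-20. -16.] z 14 px [162. 193.] 32
shell [-28. -81.] z 13 px [189. 200.] 34
shell [-39. -15.] z 14 px [160. 201.] 18
shell [ -26. -100.] z 14 px [198. 201.] 33

shell [-80.  70.] z 22 px [209. 213.] 301
shell [22. 87.] z 14 px [315. 196.] 208
shell [-16.  75.] z 14 px [277. 207.] 223
shell [ -80. -109.] z 22 px [226. 361.] 34
TCP [0.5974 0.4135 0.1436] yaw 82.88 q [-66.  40.  42.  86. -29.  64. -25.] t 25.7 F [1.2 0.3 0.3] w 0.0299 gf 0.0
-> dp [-0.0825 -0.0534 -0.0564] twist 0.003 final yaw 82.7
```

Two shells now lie flat in each bay. Next I'll localize the measures afresh.

```bash
cat >> h.py <<'E'
from scipy.optimize import least_squares
SP={1:(46,48,54,104),2:(37,46,57,95),4:(20.5,42,63,78.5)}
def meas(k,c0,d=None,z0=0.,n="top",rad=.13):
    "axis xy and handle heading of measure k standing at height z0, sought near c0"
    d=d or grab(n);P=cloud(d);r,h,u,e=[v/1000 for v in SP[k]]
    q=P[(np.hypot(P[...,0]-c0[0],P[...,1]-c0[1])<rad)]
    hd=q[(q[:,2]>z0+u+.0005)&(q[:,2]<z0+u+.009)]
    rm=q[(abs(q[:,2]-z0-h)<.004)]
    f=lambda p:np.hypot(rm[:,0]-p[0],rm[:,1]-p[1])-(r-.0015)
    s=least_squares(f,np.asarray(c0)[:2],loss="soft_l1",f_scale=.002);c=s.x
    dist=np.hypot(*(hd[:,:2]-c).T);hd=hd[(dist>r+.004)&(dist<e+.008)]
    w=hd[:,:2]-c; a=np.arctan2(w[:,1].mean(),w[:,0].mean())
    # handle line fit for heading and lateral offset
    vx,vy,x0,y0=cv2.fitLine(hd[:,:2].astype(np.float32)*1000,cv2.DIST_HUBER,0,.1,.1).ravel()
    la=np.degrees(np.arctan2(vy,vx)); la=la+180*round((np.degrees(a)-la)/180)
    print("m%d"%k,n,"axis",(c*1000).round(1),"rim n",len(rm),"res",round(1000*np.median(abs(f(c))),1),"handle n",len(hd),"heading",round(np.degrees(a),1),"line",round(la,1),"mid",[round(float(x0),1),round(float(y0),1)],"reach",round(1000*np.hypot(*w.T).max()) if len(w) else 0,"z",round(1000*np.median(hd[:,2]),1))
    return c,np.degrees(a)
E
python3 - <<'E'
from h import *
d=grab("top");s=grab("side")
for k,c in((1,(.64,-.262)),(2,(.505,-.285)),(4,(.50,-.115))):
    meas(k,c,d,n="top");meas(k,c,s,n="side")
P=cloud(d);m=(P[...,2]>.0025)&(P[...,2]<.0075)&(np.hypot(P[...,0]-.479,P[...,1]+.45)<.09)
im=d["img"].astype(int);m2=(im[...,0]>130)&(im[...,0]-im[...,2]>50)&(np.hypot(P[...,0]-.479,P[...,1]+.45)<.1)
c,r=cv2.minEnclosingCircle(P[m2][:,:2].astype(np.float32)*1000);print("mat",c,r,P[m2][:,:2].mean(0),m2.sum())
im=s["img"].astype(int);P=cloud(s);m2=(im[...,0]>130)&(im[...,0]-im[...,2]>50)&(np.hypot(P[...,0]-.479,P[...,1]+.45)<.1);c,r=cv2.minEnclosingCircle(P[m2][:,:2].astype(np.float32)*1000);print("mat side",c,r,P[m2].mean(0))
E
```

```text
m1 top axis [ 654.4 -260.9] rim n 245 res 1.4 handle n 104 heading 92.6 line 146.5 mid [653.3, -191.6] reach 111 z 58.1
m1 side axis [ 654.3 -261.9] rim n 263 res 1.6 handle n 61 heading 78.1 line 150.4 mid [678.2, -207.4] reach 112 z 58.9
m2 top axis [ 509.7 -290. ] rim n 192 res 2.5 handle n 102 heading 65.5 line 61.8 mid [537.2, -229.2] reach 92 z 60.8
m2 side axis [ 511.6 -291.8] rim n 214 res 2.8 handle n 48 heading 66.2 line 63.4 mid [538.6, -230.4] reach 93 z 61.9
m4 top axis [ 505.9 -125.5] rim n 62 res 0.7 handle n 112 heading 84.6 line 84.6 mid [510.8, -74.7] reach 77 z 67.0
m4 side axis [ 507.  -126.3] rim n 63 res 0.9 handle n 33 heading 85.0 line 83.6 mid [511.2, -76.7] reach 76 z 68.3
mat (487.3269958496094, -446.5) 71.82073211669922 [ 0.48602996 -0.44474727] 2781
mat side (486.1429748535156, -442.38134765625) 73.27182006835938 [ 0.48576019 -0.44977237  0.00422709]
```

```bash
sed -i 's/abs(q\[:,2\]-z0-h)<.004/abs(q[:,2]-z0-h-.0003)<.0018/; s/(dist<e+.008)/(dist<e+.003)/' h.py; python3 - <<'E'
from h import *
d=load("top");s=load("side")
for k,c,r in((1,(.654,-.261),.125),(2,(.51,-.29),.13),(4,(.506,-.126),.13)):
    for n,i in(("top",d),("side",s)):
        if k==1:
            i=dict(i);P=cloud(i);z=i["range_z"].copy();z[(P[...,0]>.66)&(P[...,1]>-.215)]=0;i["range_z"]=z
        meas(k,c,i,n=n,rad=r)
E
```

```text
m1 top axis [ 654.9 -260.8] rim n 116 res 1.2 handle n 96 heading 99.7 line 102.0 mid [640.8, -184.8] reach 107 z 58.2
m1 side axis [ 655.9 -261.7] rim n 143 res 1.2 handle n 52 heading 96.3 line 105.7 mid [641.7, -187.0] reach 107 z 59.2
m2 top axis [ 516.3 -288.4] rim n 114 res 9.0 handle n 94 heading 70.2 line 61.1 mid [536.3, -231.2] reach 88 z 60.8
m2 side axis [ 510.1 -291.8] rim n 133 res 2.1 handle n 48 heading 65.0 line 63.4 mid [538.6, -230.4] reach 93 z 61.9
m4 top axis [ 505.9 -125.5] rim n 32 res 0.6 handle n 112 heading 84.7 line 84.6 mid [510.8, -74.7] reach 78 z 67.0
m4 side axis [ 507. -126.] rim n 39 res 0.9 handle n 33 heading 85.1 line 83.6 mid [511.2, -76.7] reach 76 z 68.3
```

Request:
{"op": "arm_command", "data": {"dp": [[-0.04,0.008,-0.02],[-0.08,0.016,-0.04],[-0.125,0.025,-0.04],[-0.17,0.034,-0.04],[-0.195,0.039,-0.04]], "twist": [0,0,0,0,0], "jaw": [0.35,0.35,0.35,0.35,0.35]}}

```text
time_s: 26.3
ee_pos: [0.6048, 0.2066, 0.1723]
eef_rot: [-179.9, 0.2, 82.6]
ft_force: [-0.3, -0.4, 0.4]
width: 0.0299
gripper_force: 0.0
```

Request:
{"op": "arm_command", "data": {"dp": [[-0.045,0.009,0],[-0.09,0.018,0],[-0.135,0.027,0],[-0.18,0.036,0],[-0.195,0.039,0]], "twist": [0,0,0,0,0], "jaw": [0.35,0.35,0.35,0.35,0.35]}}

```text
time_s: 26.8
ee_pos: [0.6184, 0.0067, 0.1727]
eef_rot: [-179.9, 0.3, 82.4]
ft_force: [-0.3, -0.2, -0.5]
width: 0.0299
gripper_force: 0.0
```

Request:
{"op": "arm_command", "data": {"dp": [[-0.045,0.009,0],[-0.09,0.018,0],[-0.135,0.027,0],[-0.18,0.036,0],[-0.195,0.039,0]], "twist": [-0.08,-0.16,-0.24,-0.307,-0.307], "jaw": [0.35,0.35,0.35,0.35,0.35]}}

```text
time_s: 27.3
ee_pos: [0.6326, -0.1904, 0.1729]
eef_rot: [-179.8, 0.2, 100.1]
ft_force: [-1.3, -0.6, -0.1]
width: 0.0301
gripper_force: 0.0
```

Request:
{"op": "arm_command", "data": {"dp": [[0,0,0],[0,0,0]], "twist": [0,0], "jaw": [0.35,0.35]}}

```text
time_s: 27.5
ee_pos: [0.6349, -0.181, 0.1726]
eef_rot: [-179.9, -0.2, 100.6]
ft_force: [-0.3, 0.6, -0.0]
width: 0.03
gripper_force: 0.0
```

```bash
python3 - <<'E'
from h import *
i=grab("wrist");save(i,"w8.png");P=cloud(i)
z=i["range_z"].copy();z[(P[...,0]>.66)&(P[...,1]>-.215)]=0;i["range_z"]=z
meas(1,(.655,-.261),i,n="wrist",rad=.125)
plan([.6405,-.1825,.039],100.5)
E
```

```text
m1 wrist axis [ 654. -260.] rim n 444 res 1.0 handle n 578 heading 100.2 line 100.9 mid [640.2, -183.6] reach 107 z 58.9
TCP [ 0.6354 -0.1797  0.1727] yaw 100.69 q [-20.  32.  44.  94. -24.  64.  42.] t 27.6 F [ 0.8 -0.4 -0.8] w 0.0297 gf 0.0
-> dp [-0.0037  0.0045  0.1337] twist 0.003 final yaw 100.5
```

Request:
{"op": "arm_command", "data": {"dp": [[-0.003,0.004,0.045],[-0.003,0.004,0.09],[-0.003,0.004,0.11],[-0.003,0.004,0.11]], "twist": [0,0,0,0], "jaw": [0.35,0.35,0.35,0.35]}}

```text
time_s: 27.95
ee_pos: [0.6369, -0.1813, 0.0598]
eef_rot: [-179.6, -0.3, 100.7]
ft_force: [1.2, 0.1, 0.1]
width: 0.03
gripper_force: 0.0
```

```bash
python3 - <<'E'
from h import *
plan([.6398,-.1815,.039],100.6)
E
```

```text
TCP [ 0.6369 -0.1813  0.0598] yaw 100.7 q [-16.  40.  39.  97. -30.  54.  45.] t 27.9 F [1.2 0.1 0.1] w 0.03 gf 0.0
-> dp [-0.0007  0.0028  0.0208] twist 0.002 final yaw 100.6
```

Request:
{"op": "arm_command", "data": {"dp": [[0,0.002,0.012],[0,0.002,0.021],[0,0.002,0.021],[0,0.002,0.021]], "twist": [0,0,0,0], "jaw": [0.35,0.35,0.35,0.35]}}

```text
time_s: 28.35
ee_pos: [0.6422, -0.1858, 0.0442]
eef_rot: [179.9, 0.0, 100.5]
ft_force: [-0.7, -0.7, -1.0]
width: 0.0299
gripper_force: 0.0
```

Request:
{"op": "arm_command", "data": {"dp": [[0,0,0],[0,0,0],[0,0,0],[0,0,0],[0,0,0]], "twist": [0,0,0,0,0], "jaw": [0.2,0.1,0,0,0], "grip_force": 110}}

```text
time_s: 28.85
ee_pos: [0.642, -0.1855, 0.0441]
eef_rot: [179.9, -0.0, 100.5]
ft_force: [-0.8, 0.6, 5.3]
width: 0.006
gripper_force: 108.0
```

Request:
{"op": "arm_command", "data": {"dp": [[0,0,-0.005],[0,0,-0.015],[0,0,-0.03],[0,0,-0.04],[0,0,-0.04]], "twist": [0,0,0,0,0], "jaw": [0,0,0,0,0]}}

```text
time_s: 29.35
ee_pos: [0.6434, -0.1864, 0.0861]
eef_rot: [179.7, 0.1, 100.5]
ft_force: [0.9, -0.0, -2.3]
width: 0.0063
gripper_force: 107.7
```

```bash
cat >> h.py <<'E'
def rimtilt(k,c0,n="side",d=None):
    "plane through the rim of a held cup: tilt and rim height"
    d=d or grab(n);P=cloud(d);r=SP[k][0]/1000
    q=P[np.hypot(P[...,0]-c0[0],P[...,1]-c0[1])<r+.006]
    th=np.arctan2(q[:,1]-c0[1],q[:,0]-c0[0]);pts=[]
    for t in np.arange(-np.pi,np.pi,.2):
        b=q[(th>=t)&(th<t+.2)&(np.hypot(q[:,0]-c0[0],q[:,1]-c0[1])>r-.008)]
        if len(b)>3:pts.append(b[np.argsort(b[:,2])[int(.85*len(b))]])
    pts=np.array(pts);A=np.c_[pts[:,:2]-np.asarray(c0)[:2],np.ones(len(pts))]
    s=least_squares(lambda p:A@p-pts[:,2],[0,0,.05],loss="soft_l1",f_scale=.002).x
    print("rim slope deg x,y",np.degrees(s[:2]).round(1),"z axis",round(1000*s[2],1),len(pts))
E
python3 - <<'E'
from h import *
st=arm.state();plan([.4867,-.446,.1],None)
p=st["ee_pos"];a=np.radians(st["eef_rot"][2]);c=p[:2]-.08*np.array([np.cos(a),np.sin(a)]);print(c)
rimtilt(1,c);rimtilt(1,c,"top")
E
```

```text
TCP [ 0.6434 -0.1864  0.0861] yaw 100.48 q [-17.  39.  40.  96. -29.  56.  45.] t 29.4 F [ 0.9 -0.  -2.3] w 0.0063 gf 107.7
-> dp [-0.2268 -0.2013 -0.0139] twist -0.0 final yaw 100.5
[ 0.65796153 -0.26502014]
rim slope deg x,y [-0.6  5.1] z axis 86.6 32
rim slope deg x,y [ 33.  243.2] z axis 217.4 24
```

Request:
{"op": "arm_command", "data": {"dp": [[0,0,-0.02],[0,0,-0.045],[-0.02,-0.027,-0.055],[-0.045,-0.06,-0.055],[-0.075,-0.1,-0.055]], "twist": [0,0,0,0,0], "jaw": [0,0,0,0,0]}}

```text
time_s: 29.95
ee_pos: [0.5577, -0.2761, 0.1382]
eef_rot: [179.9, -0.0, 100.8]
ft_force: [0.3, -1.2, -1.9]
width: 0.0062
gripper_force: 107.8
```

Request:
{"op": "arm_command", "data": {"dp": [[-0.025,-0.033,0],[-0.05,-0.067,0],[-0.068,-0.09,0],[-0.075,-0.1,0],[-0.075,-0.1,0]], "twist": [0,0,0,0,0], "jaw": [0,0,0,0,0]}}

```text
time_s: 30.45
ee_pos: [0.4701, -0.3709, 0.1381]
eef_rot: [-179.9, -0.0, 100.2]
ft_force: [-0.4, 0.2, -1.7]
width: 0.0064
gripper_force: 107.9
```

Request:
{"op": "arm_command", "data": {"dp": [[0,0,0.03],[0,0,0.05],[0,0,0.07],[0,0,0.075],[0,0,0.075]], "twist": [0,0,0,0,0], "jaw": [0,0,0,0,0]}}

```text
time_s: 30.95
ee_pos: [0.4734, -0.3667, 0.062]
eef_rot: [-179.9, -0.1, 100.7]
ft_force: [1.0, 0.2, -1.1]
width: 0.006
gripper_force: 107.8
```

```bash
python3 - <<'E'
from h import *
st=arm.state();p=st["ee_pos"];c=p[:2]+np.array([.0125,-.075]);print(c)
plan([.4867-.0125,-.446+.075,.048],100.5)
rimtilt(1,c,"side")
d=load("side");meas(1,c,d,z0=p[2]-.0441,n="side",rad=.1)
E
```

```text
[ 0.48594173 -0.44174484]
TCP [ 0.4734 -0.3667  0.062 ] yaw 100.69 q [  1.  34.  42. 107. -29.  50.  68.] t 30.9 F [ 1.   0.2 -1.1] w 0.006 gf 107.8
-> dp [-0.0043 -0.      0.014 ] twist 0.003 final yaw 100.5
rim slope deg x,y [-45.6 198.1] z axis 175.8 32
m1 side axis [ 487.7 -442.1] rim n 81 res 0.9 handle n 77 heading 101.6 line 173.8 mid [472.3, -376.8] reach 83 z 76.2
```

Request:
{"op": "arm_command", "data": {"dp": [[-0.004,0,0.006],[-0.004,0,0.01],[-0.004,0,0.013],[-0.004,0,0.014],[-0.004,0,0.014]], "twist": [0,0,0,0,0], "jaw": [0,0,0,0,0]}}

```text
time_s: 31.5
ee_pos: [0.4729, -0.3733, 0.0493]
eef_rot: [180.0, -0.0, 100.5]
ft_force: [0.1, -0.3, -0.8]
width: 0.006
gripper_force: 107.9
```

Request:
{"op": "arm_command", "data": {"dp": [[0,0,0],[0,0,0],[0,0,0],[0,0,-0.03],[0,0,-0.08]], "twist": [0,0,0,0,0], "jaw": [0.15,0.25,0.35,0.35,0.35]}}

```text
time_s: 32.0
ee_pos: [0.4706, -0.3709, 0.1268]
eef_rot: [-179.6, -0.3, 100.5]
ft_force: [1.2, -0.1, -0.0]
width: 0.0301
gripper_force: 0.0
```

```bash
python3 - <<'E'
from h import *
d=grab("side");t=grab("top")
for n,i in(("side",d),("top",t)):
    meas(1,(.487,-.446),i,z0=.004,n=n,rad=.12)
    meas(2,(.51,-.29),i,n=n,rad=.1);meas(4,(.506,-.126),i,n=n,rad=.11)
st=arm.state();plan([.54,-.225,.1],64)
E
```

```text
m1 side axis [ 486.9 -448. ] rim n 195 res 0.8 handle n 85 heading 100.7 line 99.6 mid [472.7, -373.1] reach 105 z 63.1
m2 side axis [ 507.9 -292.3] rim n 93 res 0.7 handle n 74 heading -116.0 line -117.6 mid [499.5, -311.6] reach 95 z 63.0h.py:65: RuntimeWarning: Mean of empty slice.
  w=hd[:,:2]-c; a=np.arctan2(w[:,1].mean(),w[:,0].mean())
  ret = ret.dtype.type(ret / rcount)
Traceback (most recent call last):
  File "h.py", line 67, in meas
    vx,vy,x0,y0=cv2.fitLine(hd[:,:2].astype(np.float32)*1000,cv2.DIST_HUBER,0,.1,.1).ravel()
                ~~~~~~~~~~~^^^^^^^^^^^^^^^^^^^^^^^^^^^^^^^^^^^^^^^^^^^^^^^^^^^^^^^^^
cv2.error: OpenCV(4.12.0) /io/opencv/modules/imgproc/src/linefit.cpp:50: error: (-215:Assertion failed) count > 0 in function 'fitLine2D_wods'
```

Request:
{"op": "arm_command", "data": {"dp": [[0.05,0,-0.03],[0.1,0,-0.06],[0.15,0,-0.1],[0.15,0,-0.1],[0.15,0,-0.1]], "twist": [0.1,0.2,0.35,0.5,0.64], "jaw": [0.35,0.35,0.35,0.35,0.35]}}

```text
time_s: 32.6
ee_pos: [0.447, -0.223, 0.2307]
eef_rot: [179.8, -0.2, 66.9]
ft_force: [-0.1, -0.3, 0.6]
width: 0.0297
gripper_force: 0.0
```

```bash
python3 - <<'E'
from h import *
w=grab("wrist");d=grab("side");t=grab("top");save(t,"t9.png",(290,100,540,260),3.2)
plan([.54,-.225,.1],64)
E
```

```text
TCP [ 0.4461 -0.2252  0.2296] yaw 67.27 q [-35.   8.  63. 114.  -8.  62.   8.] t 32.8 F [0.8 0.  0. ] w 0.0297 gf 0.0
-> dp [0.0365 0.0865 0.1296] twist 0.057 final yaw 64.0
```

View pics/t9.png

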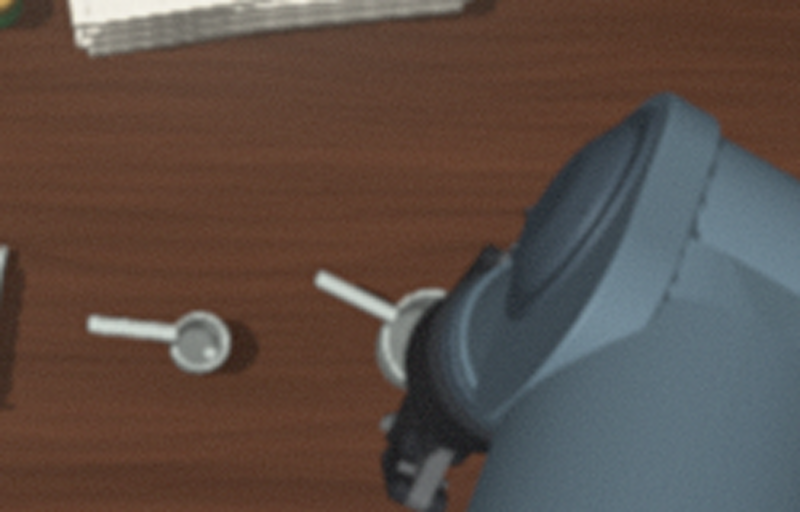

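The view shows measure4 (cup 200,342) and measure2 (cup 430,340; handle 320,280 to 395,318) unmoved, with the arm covering the mat area. Next is a close measurement of measure2.

Request:
{"op": "arm_command", "data": {"dp": [[0.01,0.03,0.02],[0.025,0.065,0.04],[0.036,0.086,0.06],[0.036,0.086,0.07],[0.036,0.086,0.07]], "twist": [0.05,0.05,0.05,0.05,0.05], "jaw": [0.35,0.35,0.35,0.35,0.35]}}

```text
time_s: 33.25
ee_pos: [0.5365, -0.2271, 0.1564]
eef_rot: [-179.7, 0.2, 64.2]
ft_force: [-0.7, 0.3, -0.2]
width: 0.0297
gripper_force: 0.0
```

Request:
{"op": "arm_command", "data": {"dp": [[0,0,0],[0,0,0]], "twist": [0,0], "jaw": [0.35,0.35]}}

```text
time_s: 33.45
ee_pos: [0.538, -0.2278, 0.1602]
eef_rot: [179.9, -0.0, 64.0]
ft_force: [0.1, -0.2, 0.2]
width: 0.0297
gripper_force: 0.0
```

```bash
python3 - <<'E'
from h import *
w=grab("wrist");meas(2,(.508,-.291),w,n="wrist",rad=.1)
d=grab("side");meas(2,(.508,-.291),d,n="side",rad=.1)
plan([.54,-.225,.042],64)
E
```

```text
m2 wrist axis [ 506.7 -290.4] rim n 368 res 0.8 handle n 868 heading 65.4 line 62.1 mid [524.0, -253.2] reach 94 z 62.1
m2 side axis [ 508.1 -291.8] rim n 91 res 0.8 handle n 108 heading -116.4 line -116.4 mid [510.2, -287.8] reach 97 z 62.9
TCP [ 0.5386 -0.227   0.1605] yaw 64.08 q [-24.  28.  54. 107. -26.  59.  15.] t 33.5 F [-0.6  0.4 -1. ] w 0.0297 gf 0.0
-> dp [0.0025 0.0004 0.1185] twist 0.001 final yaw 64.0
```

Request:
{"op": "arm_command", "data": {"dp": [[0,0,0.04],[0,0,0.08],[0,0,0.1],[0,0,0.1],[0,0,0.1]], "twist": [0.012,0.012,0.012,0.012,0.012], "jaw": [0.35,0.35,0.35,0.35,0.35]}}

```text
time_s: 34.05
ee_pos: [0.5393, -0.2267, 0.0603]
eef_rot: [179.9, 0.0, 63.5]
ft_force: [-0.2, -0.0, -0.0]
width: 0.0296
gripper_force: 0.0
```

```bash
python3 - <<'E'
from h import *
w=grab("wrist");meas(2,(.508,-.291),w,n="wrist",rad=.1)
plan([.5386,-.227,.043],63.3)
E
```

```text
m2 wrist axis [ 506.5 -290.8] rim n 235 res 0.8 handle n 1722 heading 63.5 line 63.9 mid [537.3, -228.4] reach 95 z 62.1
TCP [ 0.54   -0.2271  0.0611] yaw 63.45 q [-19.  36.  48. 109. -34.  50.  20.] t 34.1 F [ 0.3 -0.5  0.7] w 0.0298 gf 0.0
-> dp [-0.0006 -0.0013  0.0181] twist 0.003 final yaw 63.3
```

Request:
{"op": "arm_command", "data": {"dp": [[0,-0.001,0.01],[0,-0.001,0.018],[0,-0.001,0.018],[0,-0.001,0.018]], "twist": [0,0,0,0], "jaw": [0.35,0.35,0.35,0.35]}}

```text
time_s: 34.5
ee_pos: [0.5378, -0.2257, 0.0411]
eef_rot: [-180.0, 0.0, 63.5]
ft_force: [-0.2, 0.4, -0.4]
width: 0.0295
gripper_force: 0.0
```

Request:
{"op": "arm_command", "data": {"dp": [[0,0,0],[0,0,0],[0,0,0],[0,0,0],[0,0,0]], "twist": [0,0,0,0,0], "jaw": [0.2,0.1,0,0,0], "grip_force": 110}}

```text
time_s: 35.0
ee_pos: [0.5384, -0.2259, 0.0416]
eef_rot: [179.9, -0.0, 63.5]
ft_force: [0.2, 0.2, 1.3]
width: 0.0067
gripper_force: 107.5
```

```bash
python3 - <<'E'
from h import *
w=grab("wrist");meas(2,(.508,-.291),w,n="wrist",rad=.1)
plan([.54,-.225,.043],63.3)
E
```

```text
m2 wrist axis [ 527.7 -247. ] rim n 41 res 0.4 handle n 266 heading 64.7 line 154.6 mid [546.5, -207.1] reach 47 z 61.5
TCP [ 0.5384 -0.2259  0.0416] yaw 63.46 q [-18.  37.  46. 110. -35.  48.  21.] t 35.0 F [0.  0.3 2.3] w 0.0073 gf 107.5
-> dp [ 0.0015  0.0011 -0.0014] twist 0.003 final yaw 63.3
```

Request:
{"op": "arm_command", "data": {"dp": [[0,0,-0.01],[0,0,-0.03],[0,0,-0.055],[0,0,-0.08],[0,0,-0.08]], "twist": [0,0,0,0,0], "jaw": [0,0,0,0,0]}}

```text
time_s: 35.55
ee_pos: [0.5403, -0.2275, 0.125]
eef_rot: [179.6, -0.0, 63.4]
ft_force: [0.9, -0.2, -0.1]
width: 0.0066
gripper_force: 107.5
```

```bash
python3 - <<'E'
from h import *
w=grab("wrist");p=arm.state()["ee_pos"];meas(2,(p[0]-.032,p[1]-.0635),w,z0=p[2]-.043,n="wrist",rad=.1)
s=grab("side");rimtilt(2,(p[0]-.032,p[1]-.0635),d=s)
meas(1,(.487,-.448),s,z0=.004,n="side",rad=.12);plan([.54,-.225,.043],63.3)
E
```

```text
m2 wrist axis [ 507.1 -290. ] rim n 0 res nan handle n 1874 heading 62.9 line 63.9 mid [538.7, -227.9] reach 94 z 145.1
rim slope deg x,y [131.1 220.2] z axis 233.9 32
m1 side axis [ 487. -448.] rim n 187 res 0.7 handle n 86 heading 100.6 line 100.5 mid [473.1, -373.4] reach 105 z 63.1
TCP [ 0.538  -0.2257  0.1217] yaw 63.45 q [-22.  31.  52. 108. -29.  56.  16.] t 35.6 F [ 0.1  0.2 -1.1] w 0.0066 gf 107.5
-> dp [0.0015 0.0014 0.0787] twist 0.003 final yaw 63.3
  return _methods._mean(a, axis=axis, dtype=dtype,
  ret = ret.dtype.type(ret / rcount)
```

Request:
{"op": "arm_command", "data": {"dp": [[-0.02,0.007,-0.005],[-0.055,0.02,-0.005],[-0.095,0.034,-0.005],[-0.13,0.046,-0.005],[-0.15,0.053,-0.005]], "twist": [0,0,0,0,0], "jaw": [0,0,0,0,0]}}

```text
time_s: 36.15
ee_pos: [0.5152, -0.3871, 0.1248]
eef_rot: [-179.9, 0.2, 63.2]
ft_force: [0.2, -0.4, -0.8]
width: 0.0069
gripper_force: 107.5
```

Request:
{"op": "arm_command", "data": {"dp": [[0,0,0],[0,0,0],[0,0,0]], "twist": [0,0,0], "jaw": [0,0,0]}}

```text
time_s: 36.45
ee_pos: [0.5187, -0.3812, 0.1249]
eef_rot: [-179.9, -0.1, 63.6]
ft_force: [1.0, -0.3, -1.1]
width: 0.007
gripper_force: 107.6
```

```bash
python3 - <<'E'
from h import *
s=grab("side");p=arm.state()["ee_pos"];c=p[:2]-[.0318,.0647];print("axis pred",c)
P=cloud(s);q=P[(np.hypot(P[...,0]-c[0],P[...,1]-c[1])<.05)];print(np.percentile(q[:,2],[10,50,90,99]).round(4))
for dz in(-.004,-.002,0,.002): meas(2,c,s,z0=p[2]-.0416+dz,n="side",rad=.1)
meas(1,(.487,-.448),s,z0=.004,n="side",rad=.12)
plan([.5188,-.3833,.1217],63.5)
E
```

```text
axis pred [ 0.48725772 -0.44578823]
[0.0101 0.2882 0.4614 0.4887]
m2 side axis [ 487.3 -446.5] rim n 146 res 0.8 handle n 89 heading 63.4 line 69.0 mid [514.2, -391.8] reach 89 z 144.0
m2 side axis [ 487.6 -446.1] rim n 187 res 0.8 handle n 104 heading 63.9 line 69.1 mid [515.1, -389.1] reach 91 z 144.9
m2 side axis [ 487.7 -445.8] rim n 102 res 0.8 handle n 98 heading 64.3 line 68.9 mid [515.1, -388.6] reach 91 z 145.3
m2 side axis [ 486.4 -384.8] rim n 23 res 4.2 handle n 15 heading 0.3 line -81.8 mid [528.0, -383.4] reach 51 z 145.3
m1 side axis [ 487.  -447.8] rim n 139 res 0.6 handle n 16 heading 101.5 line 86.4 mid [467.6, -352.7] reach 103 z 62.9
TCP [ 0.5191 -0.3811  0.1252] yaw 63.61 q [ -4.  36.  50.  99. -32.  60.  31.] t 36.5 F [ 0.5 -0.2 -1.3] w 0.0069 gf 107.6
-> dp [-0.0021  0.0008  0.0035] twist 0.002 final yaw 63.5
```

Request:
{"op": "arm_command", "data": {"dp": [[-0.0015,0.001,0.015],[-0.0015,0.001,0.03],[-0.0015,0.001,0.045],[-0.0015,0.001,0.055],[-0.0015,0.001,0.06]], "twist": [0,0,0,0,0], "jaw": [0,0,0,0,0]}}

```text
time_s: 37.0
ee_pos: [0.5175, -0.3845, 0.064]
eef_rot: [-179.8, -0.0, 63.5]
ft_force: [-0.1, 0.9, -0.9]
width: 0.0065
gripper_force: 107.5
```

Request:
{"op": "arm_command", "data": {"dp": [[0,0,0.006],[0,0,0.01],[0,0,0.013],[0,0,0.0145],[0,0,0.0145]], "twist": [0,0,0,0,0], "jaw": [0,0,0,0,0]}}

```text
time_s: 37.5
ee_pos: [0.5187, -0.3856, 0.0519]
eef_rot: [180.0, 0.0, 63.5]
ft_force: [-0.5, 0.2, 0.1]
width: 0.0069
gripper_force: 107.5
```

```bash
python3 - <<'E'
from h import *
s=grab("side");plan([.5188,-.3833,.0496],63.5)
meas(2,(.487,-.448),s,z0=.008,n="side",rad=.1)
meas(1,(.487,-.448),s,z0=.004,n="side",rad=.12)
E
```

```text
TCP [ 0.5187 -0.3856  0.0521] yaw 63.45 q [ -1.  42.  46. 101. -36.  53.  34.] t 37.5 F [ 0.3 -0.9 -0.3] w 0.0066 gf 107.5
-> dp [ 0.0021 -0.001   0.0025] twist -0.001 final yaw 63.5
m2 side axis [ 487.1 -450.2] rim n 243 res 1.6 handle n 97 heading 63.8 line 66.2 mid [515.4, -392.2] reach 94 z 71.9
m1 side axis [ 486.5 -448. ] rim n 292 res 1.5 handle n 120 heading 90.5 line 149.6 mid [494.1, -381.5] reach 105 z 63.2
```

Request:
{"op": "arm_command", "data": {"dp": [[0.002,-0.001,0.001],[0.002,-0.001,0.002],[0.002,-0.001,0.002],[0.002,-0.001,0.002]], "twist": [0,0,0,0], "jaw": [0,0,0.15,0.25]}}

```text
time_s: 37.95
ee_pos: [0.5188, -0.3835, 0.0501]
eef_rot: [179.9, 0.0, 63.5]
ft_force: [0.8, -0.1, -0.4]
width: 0.0215
gripper_force: 0.0
```

Request:
{"op": "arm_command", "data": {"dp": [[0,0,0],[0,0,0],[0,0,-0.03],[0,0,-0.08],[0,0,-0.12]], "twist": [0,0,0,0,0], "jaw": [0.25,0.25,0.25,0.25,0.25]}}

```text
time_s: 38.45
ee_pos: [0.5184, -0.3837, 0.1716]
eef_rot: [180.0, 0.1, 63.4]
ft_force: [0.9, -0.1, -0.3]
width: 0.0212
gripper_force: 0.0
```

```bash
python3 - <<'E'
from h import *
s=grab("side")
meas(2,(.487,-.448),s,z0=.008,n="side",rad=.1);rimtilt(2,(.487,-.448),d=s)
meas(4,(.506,-.126),s,n="side",rad=.1);meas(4,(.506,-.126),grab("top"),rad=.1)
plan([.511,-.0715,.17],84.6)
E
```

```text
m2 side axis [ 487.8 -447.4] rim n 228 res 1.4 handle n 82 heading 63.7 line 65.2 mid [517.2, -387.4] reach 95 z 70.3
rim slope deg x,y [164.2 298.8] z axis 205.3 32
m4 side axis [ 507.  -125.7] rim n 41 res 0.9 handle n 31 heading 84.8 line 85.6 mid [511.3, -76.2] reach 76 z 68.5
m4 top axis [ 505.9 -125.4] rim n 30 res 0.7 handle n 110 heading 84.7 line 85.2 mid [510.8, -74.5] reach 77 z 67.2
TCP [ 0.5216 -0.3874  0.1772] yaw 63.41 q [ -5.  33.  53.  97. -29.  64.  29.] t 38.5 F [ 0.2 -0.1  1.2] w 0.0214 gf 0.0
-> dp [ 0.2777 -0.1509  0.0072] twist -0.37 final yaw 84.6
```

Request:
{"op": "arm_command", "data": {"dp": [[0.03,-0.015,0],[0.065,-0.035,0],[0.1,-0.055,0],[0.14,-0.075,0],[0.14,-0.075,0]], "twist": [0,0,0,0,0], "jaw": [0.35,0.35,0.35,0.35,0.35]}}

```text
time_s: 39.05
ee_pos: [0.5154, -0.2148, 0.1679]
eef_rot: [-179.7, -0.3, 64.1]
ft_force: [0.5, 0.1, 0.0]
width: 0.03
gripper_force: 0.0
```

Request:
{"op": "arm_command", "data": {"dp": [[0.035,-0.02,0],[0.07,-0.04,0],[0.1,-0.058,0],[0.138,-0.076,0.01],[0.138,-0.076,0.01]], "twist": [-0.07,-0.14,-0.22,-0.3,-0.37], "jaw": [0.35,0.35,0.35,0.35,0.35]}}

```text
time_s: 39.55
ee_pos: [0.5071, -0.0594, 0.158]
eef_rot: [-179.8, -0.2, 85.4]
ft_force: [-0.3, -0.2, -0.7]
width: 0.03
gripper_force: 0.0
```

Request:
{"op": "arm_command", "data": {"dp": [[0,0,0],[0,0,0]], "twist": [0,0], "jaw": [0.35,0.35]}}

```text
time_s: 39.75
ee_pos: [0.5076, -0.0683, 0.1598]
eef_rot: [180.0, 0.1, 84.5]
ft_force: [-0.2, 0.2, 0.8]
width: 0.03
gripper_force: 0.0
```

```bash
python3 - <<'E'
from h import *
meas(4,(.506,-.126),grab("wrist"),n="wrist",rad=.1)
plan([.5112,-.0712,.049],84.8)
E
```

```text
m4 wrist axis [ 504.8 -124.5] rim n 311 res 0.8 handle n 702 heading 84.6 line 85.0 mid [509.9, -72.5] reach 78 z 68.0
TCP [ 0.5077 -0.0688  0.1599] yaw 84.43 q [-43.  17.  53. 116. -16.  55.  13.] t 39.8 F [ 0.9 -0.3  1.1] w 0.0302 gf 0.0
-> dp [-0.0021  0.0038  0.1109] twist -0.006 final yaw 84.8
```

Request:
{"op": "arm_command", "data": {"dp": [[-0.002,0.002,0.04],[-0.002,0.002,0.08],[-0.002,0.002,0.095],[-0.002,0.002,0.095],[-0.002,0.002,0.095]], "twist": [-0.006,-0.006,-0.006,-0.006,-0.006], "jaw": [0.35,0.35,0.35,0.35,0.35]}}

```text
time_s: 40.3
ee_pos: [0.5103, -0.0705, 0.0657]
eef_rot: [179.9, 0.1, 84.9]
ft_force: [0.8, -0.2, 0.4]
width: 0.0301
gripper_force: 0.0
```

```bash
python3 - <<'E'
from h import *
meas(4,(.506,-.126),grab("wrist"),n="wrist",rad=.1)
plan([.5104,-.071,.048],84.8)
E
```

```text
m4 wrist axis [ 505.  -124.4] rim n 634 res 0.8 handle n 1777 heading 84.6 line 84.3 mid [509.8, -71.9] reach 78 z 68.1
TCP [ 0.5111 -0.0703  0.0663] yaw 84.91 q [-36.  27.  46. 119. -27.  45.  22.] t 40.4 F [-0.2 -0.6  0.9] w 0.0299 gf 0.0
-> dp [-0.0008 -0.0006  0.0183] twist 0.002 final yaw 84.8
```

Request:
{"op": "arm_command", "data": {"dp": [[-0.001,-0.0005,0.01],[-0.001,-0.0005,0.0185],[-0.001,-0.0005,0.0185],[-0.001,-0.0005,0.0185]], "twist": [0.003,0.003,0.003,0.003], "jaw": [0.35,0.35,0.35,0.35]}}

```text
time_s: 40.75
ee_pos: [0.5087, -0.0701, 0.0461]
eef_rot: [-180.0, 0.0, 84.8]
ft_force: [-0.6, -0.2, -0.2]
width: 0.0297
gripper_force: 0.0
```

Request:
{"op": "arm_command", "data": {"dp": [[0,0,0],[0,0,0],[0,0,0],[0,0,0],[0,0,0]], "twist": [0,0,0,0,0], "jaw": [0.2,0.1,0,0,0], "grip_force": 80}}

```text
time_s: 41.25
ee_pos: [0.5093, -0.07, 0.0465]
eef_rot: [180.0, -0.0, 84.8]
ft_force: [-0.0, 0.4, 1.9]
width: 0.0075
gripper_force: 78.0
```

Request:
{"op": "arm_command", "data": {"dp": [[0,0,-0.01],[0,0,-0.03],[0,0,-0.055],[0,0,-0.085],[0,0,-0.1]], "twist": [0,0,0,0,0], "jaw": [0,0,0,0,0]}}

```text
time_s: 41.75
ee_pos: [0.5102, -0.0709, 0.1487]
eef_rot: [179.8, -0.0, 84.8]
ft_force: [0.3, 0.3, -0.1]
width: 0.0078
gripper_force: 78.0
```

```bash
python3 - <<'E'
from h import *
plan([.5104,-.071,.048],84.8)
s=grab("side");meas(2,(.487,-.448),s,z0=.008,n="side",rad=.1);meas(1,(.487,-.448),s,z0=.004,n="side",rad=.12)
E
```

```text
TCP [ 0.5102 -0.0709  0.1487] yaw 84.79 q [-43.  18.  53. 116. -18.  54.  15.] t 41.8 F [ 0.3  0.3 -0.1] w 0.0078 gf 78.0
-> dp [-1.000e-04  2.000e-04  1.007e-01] twist -0.0 final yaw 84.8
m2 side axis [ 487.7 -447.8] rim n 223 res 1.3 handle n 83 heading 63.8 line 64.2 mid [517.2, -388.2] reach 96 z 70.1
m1 side axis [ 486.5 -448.1] rim n 321 res 1.8 handle n 88 heading 99.9 line 101.1 mid [472.5, -373.5] reach 105 z 62.8
```

Request:
{"op": "arm_command", "data": {"dp": [[-0.03,-0.003,0],[-0.07,-0.007,0],[-0.115,-0.012,0],[-0.16,-0.016,0],[-0.175,-0.018,0]], "twist": [0,0,0,0,0], "jaw": [0,0,0,0,0]}}

```text
time_s: 42.3
ee_pos: [0.4724, -0.2486, 0.1462]
eef_rot: [-180.0, 0.2, 84.4]
ft_force: [0.3, 0.1, 0.4]
width: 0.0077
gripper_force: 78.0
```

Request:
{"op": "arm_command", "data": {"dp": [[-0.04,-0.004,0],[-0.08,-0.008,0],[-0.12,-0.012,0],[-0.16,-0.016,0],[-0.176,-0.018,0]], "twist": [-0.14,-0.28,-0.42,-0.56,-0.7], "jaw": [0,0,0,0,0]}}

```text
time_s: 42.8
ee_pos: [0.4381, -0.4213, 0.1457]
eef_rot: [-179.8, 0.1, 124.9]
ft_force: [-0.4, -0.6, -0.5]
width: 0.0079
gripper_force: 78.0
```

Request:
{"op": "arm_command", "data": {"dp": [[0,0,0],[0,0,0],[0,0,0],[0,0,0],[0,0,0]], "twist": [-0.13,-0.25,-0.35,-0.35,-0.35], "jaw": [0,0,0,0,0]}}

```text
time_s: 43.3
ee_pos: [0.441, -0.4161, 0.1455]
eef_rot: [-180.0, -0.1, 144.9]
ft_force: [0.8, 0.4, -0.9]
width: 0.0079
gripper_force: 78.0
```

```bash
python3 - <<'E'
from h import *
st=arm.state();p=st["ee_pos"];a=np.radians(st["eef_rot"][2]+.9)
o=-.0548*np.array([np.cos(a),np.sin(a)]);c=p[:2]+o;print("axis pred",c)
s=grab("side")
for dz in(-.004,-.002,0): meas(4,c,s,z0=p[2]-.0465+dz,n="side",rad=.09)
q=np.array([.4872,-.448])-o;plan([*q,.1],145)
E
```

```text
axis pred [ 0.48626655 -0.44693504]
m4 side axis [ 486.5 -448.4] rim n 59 res 0.7 handle n 102 heading 152.9 line 171.6 mid [445.2, -428.9] reach 77 z 165.0
m4 side axis [ 486.6 -447.9] rim n 95 res 0.9 handle n 116 heading 151.9 line 173.5 mid [446.3, -428.3] reach 77 z 165.9
m4 side axis [ 486.7 -447.8] rim n 77 res 0.7 handle n 120 heading 152.3 line 173.7 mid [446.5, -428.4] reach 77 z 166.5
TCP [ 0.4411 -0.4162  0.1457] yaw 144.89 q [  9.  26.  38. 103. -19.  57. 110.] t 43.4 F [ 0.3 -0.4 -0.2] w 0.0079 gf 78.0
-> dp [-0.0012 -0.0004  0.0457] twist -0.002 final yaw 145.0
```

Request:
{"op": "arm_command", "data": {"dp": [[-0.001,0,0.015],[-0.001,0,0.035],[-0.001,0,0.055],[-0.001,0,0.07],[-0.001,0,0.075]], "twist": [0,0,0,0,0], "jaw": [0,0,0,0,0]}}

```text
time_s: 43.85
ee_pos: [0.4409, -0.4156, 0.0685]
eef_rot: [-180.0, -0.3, 145.0]
ft_force: [0.0, 0.2, 0.1]
width: 0.0079
gripper_force: 78.0
```

Request:
{"op": "arm_command", "data": {"dp": [[0,0,0.004],[0,0,0.007],[0,0,0.01],[0,0,0.011],[0,0,0.0115]], "twist": [0,0,0,0,0], "jaw": [0,0,0,0,0]}}

```text
time_s: 44.35
ee_pos: [0.4426, -0.4173, 0.0602]
eef_rot: [-180.0, 0.1, 145.0]
ft_force: [-0.2, 1.0, -0.5]
width: 0.008
gripper_force: 78.0
```

```bash
python3 - <<'E'
from h import *
st=arm.state();a=np.radians(st["eef_rot"][2]+.9);o=-.0548*np.array([np.cos(a),np.sin(a)]);print("axis pred",st["ee_pos"][:2]+o)
plan([.4421,-.4172,.0585],145);s=grab("side")
meas(4,(.487,-.448),s,z0=.012,n="side",rad=.09);meas(2,(.487,-.448),s,z0=.008,n="side",rad=.1)
E
```

```text
axis pred [ 0.48792129 -0.44805315]
TCP [ 0.4426 -0.4173  0.0602] yaw 144.99 q [ 13.  33.  34. 106. -24.  49. 113.] t 44.4 F [-0.2  1.  -0.5] w 0.008 gf 78.0
-> dp [ 0.0004 -0.0002  0.0017] twist -0.0 final yaw 145.0
m4 side axis [ 488.8 -449.6] rim n 315 res 15.3 handle n 99 heading 152.0 line 177.8 mid [449.2, -430.4] reach 76 z 81.2
m2 side axis [ 487.5 -447.7] rim n 315 res 2.9 handle n 119 heading 82.9 line 30.6 mid [482.8, -406.9] reach 95 z 70.3
```

Request:
{"op": "arm_command", "data": {"dp": [[0,0,0.001],[0,0,0.0015],[0,0,0.0015],[0,0,0.0015]], "twist": [0,0,0,0], "jaw": [0,0,0.15,0.22]}}

```text
time_s: 44.8
ee_pos: [0.4424, -0.4173, 0.0585]
eef_rot: [-180.0, 0.0, 145.0]
ft_force: [-0.7, -0.3, 0.1]
width: 0.0192
gripper_force: 0.0
```

Request:
{"op": "arm_command", "data": {"dp": [[0,0,0],[0,0,0],[0,0,-0.03],[0,0,-0.08],[0,0,-0.12]], "twist": [0,0,0,0,0], "jaw": [0.22,0.22,0.22,0.22,0.22]}}

```text
time_s: 45.3
ee_pos: [0.4421, -0.4174, 0.18]
eef_rot: [-180.0, 0.0, 145.0]
ft_force: [1.2, 0.3, 0.3]
width: 0.0185
gripper_force: 0.0
```

Request:
{"op": "arm_command", "data": {"dp": [[-0.04,0.0,-0.02],[-0.07,0.03,-0.04],[-0.07,0.07,-0.05],[-0.07,0.11,-0.05],[-0.07,0.14,-0.05]], "twist": [0,0,0,0,0], "jaw": [0.22,0.22,0.22,0.22,0.22]}}

```text
time_s: 45.8
ee_pos: [0.5825, -0.3397, 0.2287]
eef_rot: [179.9, 0.1, 145.1]
ft_force: [0.7, 0.6, 0.7]
width: 0.0187
gripper_force: 0.0
```

```bash
python3 - <<'E'
from h import *
s=grab("side")
c=(.487,-.448)
meas(4,c,s,z0=.012,n="side",rad=.1);meas(2,c,s,z0=.008,n="side",rad=.1);meas(1,c,s,z0=.004,n="side",rad=.12)
t=grab("top");shells(t);plan([.45,-.1,.25])
a=cv2.resize(s["img"][270:370,270:400,::-1],None,fx=4,fy=4,interpolation=cv2.INTER_CUBIC)
b=cv2.resize(t["img"][130:290,80:340,::-1],(520,320),interpolation=cv2.INTER_CUBIC)
cv2.imwrite("pics/f1.png",a);cv2.imwrite("pics/f2.png",t["img"][...,::-1])
E
```

```text
m4 side axis [ 497.2 -452.3] rim n 277 res 14.3 handle n 120 heading 143.8 line 143.4 mid [457.4, -423.9] reach 76 z 79.7
m2 side axis [ 488.4 -448. ] rim n 277 res 3.7 handle n 84 heading 62.5 line 63.8 mid [519.7, -389.5] reach 95 z 70.4
m1 side axis [ 485.8 -447.2] rim n 377 res 6.5 handle n 81 heading 99.9 line 100.3 mid [472.7, -371.7] reach 103 z 63.1
shell [22. 83.] z 15 px [124. 170.] 15
shell [-16.  72.] z 14 px [126. 186.] 31
shell [-20. -16.] z 13 px [162. 193.] 32
shell [-28. -80.] z 13 px [189. 200.] 33
shell [-40. -14.] z 14 px [160. 201.] 18
shell [ -27. -100.] z 14 px [198. 201.] 34
TCP [ 0.5853 -0.3348  0.2275] yaw 145.64 q [ -1.  28.  37.  89. -18.  68.  96.] t 45.9 F [ 1.   0.8 -0.4] w 0.0187 gf 0.0
-> dp [ 0.2442  0.1175 -0.0225] twist -0.0 final yaw 145.6
```

View pics/f1.png

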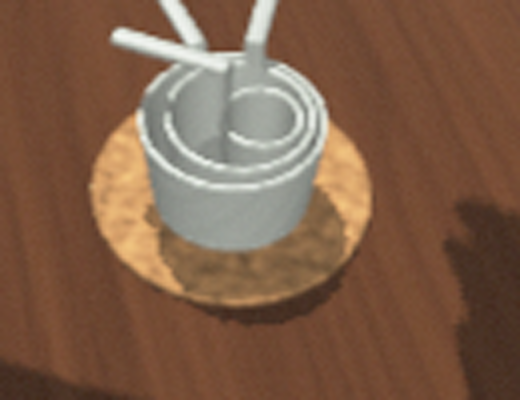

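The view shows the three measures nested upright on the mat, handles fanned, with the smallest off-centre but flat (handle top at 79.7 mm, expected 80). A last numeric check covers the offsets, the scoop and the jars.

```bash
python3 - <<'E'
from h import *
s=load("side");t=load("top")
for n,i in(("side",s),("top",t)):
    P=cloud(i).reshape(-1,3)
    for k,z,c in((1,.052,(.487,-.448)),(2,.054,(.488,-.448)),(4,.054,(.494,-.452))):
        r=SP[k][0]/1000-.0015;c=np.array(c)
        for _ in range(6):
            e=np.hypot(*(P[:,:2]-c).T)-r;q=P[(abs(e)<.005)&(abs(P[:,2]-z)<.003)]
            if len(q)<10:break
            c=least_squares(lambda p:np.hypot(*(q[:,:2]-p).T)-r,c,loss="soft_l1",f_scale=.001).x
        print(n,k,len(q),(c*1000).round(1),np.median(q[:,2]) if len(q) else None)
scoop([.4335,.0594],-7.3,d=s)
P=cloud(t)
for nm,c in dict(jar=(215,58,256,106),balm=(277,86,300,112)).items():
    w=P[c[1]:c[3],c[0]:c[2]].reshape(-1,3);q=w[w[:,2]>.008];print(nm,np.round(cv2.minAreaRect(q[:,:2].astype(np.float32)*1000)[0],1))
E
```

```text
side 1 215 [ 486.9 -448.1] 0.051648486453662934
side 2 206 [ 490.3 -449. ] 0.053641534119459267
side 4 108 [ 500.1 -452.5] 0.05357547359176301
top 1 0 [ 487. -448.] None
top 2 0 [ 488. -448.] None
top 4 0 [ 494. -452.] None
scoop side tops (n, nose-down deg, z at +100mm): [(17, np.float64(6.1), np.float64(0.0242)), (18, np.float64(5.6), np.float64(0.0241))]
jar [790.1 146.8]
balm [770.   26.7]
```

```bash
python3 -c "
from station import arm
print(arm.job_done())"
```

```text
the job is handed in; nothing more can be done
None
```

I handed the job in without seeing a verdict; my last measurements put two shells flat in each bay, the empty scoop level on the desk, measures 1, 2 and 4 (measure3 was absent) nested on the mat within tolerance (the smallest seated flat but 10 mm off-centre, limit 16), and both jars unmoved, though the scoop spilled three shells into the middle bay and I moved one to the left bay with the gripper.

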